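# Load a power module and free the stuck test carriage

## Robot

A 6-joint arm with a two-finger parallel gripper is mounted at the origin on a cart in front of the work surface, level with it; the furniture and walls round the work are solid. World frame = base frame: x ahead of the robot, y to its left, z up, the work surface at z = 0. Lengths are in m, angles in rad, forces in N, time in s.
With the tool pointing down it reaches from about 0.425 to 0.95 m from the base axis. Payload 14.7 kg.
Tool frame: the origin (TCP) lies on the centre line of the jaws, within the pads' length; the fingertips stand 22 mm ahead of it and the grasp point (between the pads) lies 3 mm ahead of it (manip.finger_overhang is the distance from the TCP to the fingertips, in m); z points along the fingers, y is the direction in which the jaws open and shut (so a half turn about z gives the same grasp; the last joint's range is limited). The gripper opens to 85 mm and grips with 20 to 120 N. Pads are 22 mm wide; open, the fingers measure 114 mm over their backs; the gripper's body (76 mm by 85 mm) begins 54 mm behind the grasp point. The pads swing forward as they close: fully open they stand 13 mm farther back than shut.
Start: joints at [1.301, 0.48, 1.596, -0, 1.065, -0.047], TCP at [0.144, 0.634, 0.253] pointing down, gripper open.
Joint ranges: [-2.75, 2.75], [-0.82, 2.05], [0.23, 2.67], [-1.56, 4.7], [0.09, 2.69], [-2.92, 2.92]. Speed limits (rad/s): [1.89, 1.89, 2.39, 3.01, 3.01, 3.01].

## Interface

Orientations are given as a 3x3 rotation matrix whose columns are the frame's x, y, z axes.
In Python, from bench import status, get_image, calibration, manip gives the robot as it stands.
- The arm moves only by the tool servo_tool, never from a script. Its argument "commands" is a list of rows, each an object of numbers: "tx", "ty", "tz": the shift along the world's x, y, z scaled (see below); "ax", "ay", "az": the turn, a rotation vector about the world's x, y, z scaled (see below); "jaw": the opening, from 0 (shut) to 1 (fully open). In form: [{"tx": .., "ty": .., "tz": .., "ax": .., "ay": .., "az": .., "jaw": ..}, ...]. A call has 1 to 5 rows; each row is the pose to reach, as a shift and turn from the pose commanded when the call began; what a row does not reach only later rows make up. The controller multiplies each number of a shift by 20 cm and each number of a turn by 2 rad. A row lasts 1/8 s, in which the tool goes at most 62.5 mm and 10.7 degrees, less where a joint would pass 70% of its speed; a pose out of reach is approached as far as the arm can. A call with a number of a shift or a turn outside -1 to 1 is refused whole. A call with a gripper value outside its range is refused whole. The fingers move at their own pace and stop on an object; "force" is the grip in N (left out, the last holds). Time passes only in rows, so rows that repeat a pose let the fingers close. It gives the time, the measured TCP pose, the force and the opening at its end, in the units of the state.
- status.read_state(): the state, without advancing time (a new reading comes with each control period).
- get_image(name): name is "scene" or "top" or "wrist"; returns (picture, depth): 400x640x3 uint8, red, green, blue; 400x640 float32, m along the optical axis (not along the pixel's ray), 0 where there is no reading.
- calibration(name): a dict with "camera_matrix" (3x3 intrinsics, pixels), "rvec" (rotation vector, rad) and "tvec" (3), from world to camera coordinates, as OpenCV has them. Camera axes: x right, y down, z forward; pixel columns grow to the right and rows downward; lengths in m; the calibration is good to about 2 mm. A picture is of the moment at which its call begins: read the wrist's pose just before it. calibration takes no time and is no camera call; for the wrist camera it gives the pose at the moment of the call.
- manip.hand_in(): hands the job in, once; it reports no verdict.
The state is a dict: "time": time; "joint_positions": joint angles; "joint_vel": joint speeds; "joint_torque": joint torques, N m; "tool_pos": TCP position; "tool_rot": TCP orientation; "contact_force": force on the tool from outside, world axes, zero at the start; "ft_torque": the same for the moment, N m; "opening": opening from 0.0 (shut) to 1.0 (fully open).
Only numpy, scipy, OpenCV 4.12 (cv2) and the standard library are available. Lean on these libraries where they do the work, as an engineer would, in place of code of your own. Each camera call takes 0.05 s, during which the arm holds its last target.

## Task

Load the finned power module from the tray into the nest of the test fixture's carriage, seated flat between the two contact blocks and set down rather than dropped, then push the carriage into the hood until it is fully home against the stop inside. Old flux has gummed the carriage at the loading end and it lets go suddenly, so do not let it shoot along the rail. Leave the other modules in the tray and the things on the bench where they are.

Things in the scene. Friction and masses are not known exactly. Their poses are not given: they have to be found in the camera images.
- finned_module: Module to load: plain aluminium block 58 x 40 x 18 mm (x, y, z) with seven lengthwise cooling fins on top, 26 mm high in all, 0.1 to 0.17 kg; origin at its underside's centre, x along its length. Black terminal strips on the two 40 mm wide end faces, both ends alike. It lies in one of the tray's three bays.
- lidded_module: Module of the same 58 x 40 mm body with a flat steel lid, 21 mm high, in another bay of the tray; origin at the centre of its underside. Stays in the tray.
- coil_module: Module of the same 58 x 40 mm body with a round black coil on top, 27 mm high, in another bay of the tray; origin at the centre of its underside. Stays in the tray.
- tray: Black transport tray, fixed, 78 x 174 mm, origin at its underside's centre; three bays side by side along its y (at -54, 0, +54 mm), modules lying along its x on a 5 mm floor. Bay walls 33 mm high (above the modules) leave 4 mm beside a module: no finger fits there. The x ends are open for fingers but for a lip, 33 to 37 mm from the centre line, 8 mm high over the bench.
- fixture: Test fixture, fixed to the bench: grey base plate 345 x 130 x 10 mm, origin at the centre of its underside; x runs along the rail into the hood. The grey sheet-metal hood covers x = 40 to 172 mm, 116 mm wide, 88 mm high, open only towards -x.
- hood_mouth (a point): Middle of the upper front edge of the hood, 88 mm over the bench.
- nest (a point): Centre of the nest floor on the carriage, 37 mm over the bench; its x is the rail direction, towards the hood. The module's origin belongs here, its length along x, either way round. Low lips at the nest's long sides (y), up to 42 mm over the bench, 45 mm apart inside and 57 mm outside; above them the long sides are open for fingers.
- handle (a point): Middle of the top edge of the carriage's handle, an upright black plate 10 mm thick along the rail, 46 mm wide across it, from 42 to 92 mm over the bench, 132 mm behind the nest's centre. It can be pushed on its rear face or pinched from above.
- carriage (a joint): Carriage travel in m, growing towards the hood (fixture's +x); starts at 0 to 0.015 and stays where left. For the first 10 to 45 mm it is stuck on old flux and takes 12 to 18 N; then it breaks free and runs with 3 to 4 N up to a rigid stop out of sight in the hood, 0.11 to 0.14 m from its start. The stop stands at a different place each time: feel for it by the rise of force.
- solder_reel: Reel of solder wire standing on its flange, 56 mm across, 34 mm high; origin at the centre of its underside. Leave it.
- flux_bottle: Small white bottle with a black cap, 27 mm across, 62 mm high; origin at the centre of its underside. Leave it.
- loupe: Black eye loupe, 36 mm across, 26 mm high; origin at the centre of its underside. Leave it.
- block_rear (a point): Top centre of the nest's rear contact block, a black block 44 mm wide across the rail, 71 mm over the bench; a like one stands at the nest's other end. Their inner faces are 63 mm apart (2.5 mm free at each end of the module), widening above 61 mm over the bench. No finger fits between a block and the module's end.
- solder_station: Black soldering station, fixed, always in the same place between tray and fixture: it takes up x 0.42 to 0.62, y -0.08 to 0.09 of the bench and is up to 176 mm high; origin near its underside's centre. Its hot-air handpiece lies against its right side (y -0.17 to -0.07, x 0.40 to 0.63, up to 138 mm high). The bench ends at y = 0.42 on the left and x = 0.325 in front. Leave it alone.
There are look-alikes about, which are no part of the job. Leave any orange or red look-alike of the finned_module alone.

How it is judged:
On the way, in this order (a step that is already met when the one before it is completed fails the run):
1. the finned module lies seated in the nest, let go (horizontal distance between finned_module and nest below 0.006 m and z of finned_module in the frame of nest below 0.003 m and angle between finned_module's own z axis and vertical below 0.06 rad and contact force between the fingers and finned_module below 0.1 N), for 0.2 s.
2. the carriage is home against its stop with the module in the nest (value of joint carriage above 0.1275 m and horizontal distance between finned_module and nest below 0.006 m), for 0.2 s.
At the end, for the whole second after the job is handed in: The carriage rests within 2.5 mm of its end stop, and the finned module lies flat and at rest in the nest between the contact blocks (within 6 mm of its centre, not more than 3 mm above its floor). The other two modules and the bench things are within 15 mm of where they stood (all of step 2 and velocity of joint carriage below 0.005 m/s and z of finned_module in the frame of nest below 0.003 m and angle between finned_module's own z axis and vertical below 0.06 rad and linear speed of finned_module below 0.01 m/s); the robot touches nothing.
It fails at once if the carriage shot along the rail (faster than 0.35 m/s) (velocity of joint carriage above 0.35 m/s).
It fails at once if the module was dropped (falling faster than 0.5 m/s, not held) (linear speed of finned_module above 0.5 m/s and contact force between the fingers and finned_module below 0.1 N).
It fails at once if another module was moved (more than 15 mm) (distance of any of lidded_module, coil_module from where it was at the start of the episode above 0.015 m).
It fails at once if a bystander was moved (more than 15 mm) (distance of any of solder_reel, flux_bottle, loupe from where it was at the start of the episode above 0.015 m).
It also fails if it takes over 67 s, if anything falls off the work surface, if the arm or the gripper's body presses on something with over 40 N, if the wrist force passes 120 N, or if a joint passes its speed limit or range.

## Working session

There is one attempt and no reset: what is moved stays moved. The work goes in short steps, Python scripts to look and compute and a tool call to move; the robot and the scene stay as the last step left them, time stands still between calls to the robot, and variables do not carry over. Pictures are saved under pics/ and viewed, and the job is handed in when it is done.

Besides the shell and the picture viewer there is one more tool, called after "Call:" as name([rows], argument=value, ...), one row to a line, values as JSON. servo_tool: Moves the arm, as the interface text tells. Shifts and turns lie within -1 to 1; 1 stands for 20 cm of shift or 2 rad of turn. Its arguments: {"type":"object","properties":{"commands":{"type":"array","items":{"type":"object","properties":{"tx":{"type":"number"},"ty":{"type":"number"},"tz":{"type":"number"},"ax":{"type":"number"},"ay":{"type":"number"},"az":{"type":"number"},"jaw":{"type":"number"}}}},"force":{"type":"number"}},"required":["commands"]}

```bash
mkdir -p pics; ls; cat > h.py <<'E'
import numpy as np, cv2
from bench import status, get_image, calibration, manip
def cam(n):
    c=calibration(n); K=np.array(c["camera_matrix"],float); R,_=cv2.Rodrigues(np.array(c["rvec"],float)); t=np.array(c["tvec"],float).ravel()
    return K,R,t
def ray(c,uv,z):
    K,R,t=c; uv=np.atleast_2d(np.array(uv,float))
    d=(np.linalg.inv(K)@np.c_[uv,np.ones(len(uv))].T).T@R
    o=-R.T@t
    s=(z-o[2])/d[:,2]
    return o+d*s[:,None]
def cloud(c,dep):
    K,R,t=c; h,w=dep.shape
    u,v=np.meshgrid(np.arange(w),np.arange(h))
    p=np.stack([(u-K[0,2])/K[0,0]*dep,(v-K[1,2])/K[1,1]*dep,dep],-1)
    return (p-t)@R
def proj(c,p):
    K,R,t=c; q=np.atleast_2d(p)@R.T+t; q=q@K.T; return q[:,:2]/q[:,2:]
def save(n,im): cv2.imwrite("pics/"+n+".png",im[...,::-1])
E
python3 - <<'E'
from h import *
s=status.read_state(); print(s)
print(manip.finger_overhang)
for n in("scene","top"):
    c=cam(n); im,d=get_image(n); save(n+"0",im); np.savez("pics/"+n+"0.npz",im=im,d=d); print(n,c, -c[1].T@c[2])
E
```

```text
pics
{'time': 0.0, 'joint_positions': array([ 1.30139346e+00,  4.80848822e-01,  1.59691303e+00, -6.24922300e-06,
        1.06510662e+00, -4.66006210e-02]), 'joint_vel': array([ 0.0012169 , -0.00034855, -0.00024037, -0.00204215,  0.00122881,
        0.00059217]), 'joint_torque': array([ 1.59686573e-03, -9.50660992e+01, -4.30184627e+01, -1.63669633e-04,
        1.19408741e-02,  1.37145744e-05]), 'tool_pos': array([0.14349775, 0.633538  , 0.25264677]), 'tool_rot': array([[-9.75282746e-01,  2.20960299e-01, -3.34294906e-04],
       [ 2.20960546e-01,  9.75281970e-01, -1.23124820e-03],
       [ 5.39748228e-05, -1.27468111e-03, -9.99999186e-01]]), 'contact_force': array([ 0.61573656, -0.16898725, -0.13358982]), 'ft_torque': array([ 0.00135137,  0.01715105, -0.02085862]), 'opening': 0.999810140320925}
0.022
scene (array([[382.87660634,   0.        , 318.1438513 ],
       [  0.        , 382.87660634, 194.71072805],
       [  0.        ,   0.        ,   1.        ]]), array([[ 0.58684723, -0.80968898, -0.00375221],
       [-0.39783211, -0.28429883, -0.87229799],
       [ 0.70522332,  0.51339841, -0.48896026]]), array([-0.34891664,  0.26588665,  0.8072796 ])) [-0.25877339 -0.62137876  0.62535082]
top (array([[460.63189376,   0.        , 321.45408372],
       [  0.        , 460.63189376, 195.93679899],
       [  0.        ,   0.        ,   1.        ]]), array([[-0.01678754, -0.99979935, -0.01092867],
       [-0.98185068,  0.01854932, -0.18874629],
       [ 0.18891114,  0.00756174, -0.98196507]]), array([-0.03182035,  0.55159721,  1.30802008])) [ 0.29395234 -0.05193663  1.38819421]
```

View pics/scene0.png

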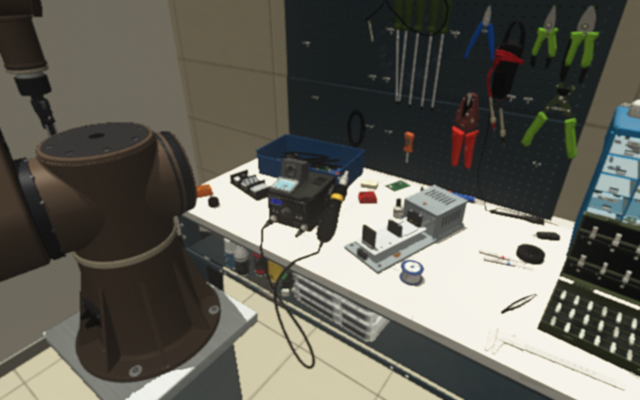

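View pics/top0.png

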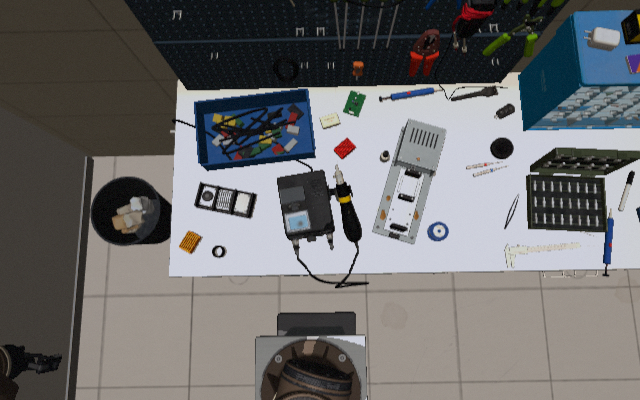

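```bash
python3 - <<'E'
from h import *
z=np.load("pics/top0.npz"); im=z["im"]
a=cv2.resize(im[170:265,170:270],None,fx=6,fy=6,interpolation=cv2.INTER_CUBIC); save("ctray",a)
b=cv2.resize(im[110:250,360:460],None,fx=4.2,fy=4.2,interpolation=cv2.INTER_CUBIC); save("cfix",b)
z=np.load("pics/scene0.npz"); im=z["im"]
a=cv2.resize(im[165:215,185:285],None,fx=7,fy=7,interpolation=cv2.INTER_CUBIC); save("cscene",a)
z=np.load("pics/top0.npz"); im=z["im"]; c=cam("top");P=cloud(c,z["d"])
for uv in [(208,196),(225,198),(242,202),(404,197),(417,172),(190,242),(228,250),(421,132)]:
    print(uv,P[uv[1],uv[0]].round(4))
E
```

```text
(208, 196) [0.5596 0.2976 0.0394]
(225, 198) [0.5561 0.2506 0.0214]
(242, 202) [0.5415 0.1975 0.0287]
(404, 197) [ 0.5391 -0.2809  0.0743]
(417, 172) [ 0.612  -0.322   0.0774]
(190, 242) [0.424  0.3495 0.0293]
(228, 250) [ 0.401   0.2432 -0.0028]
(421, 132) [ 0.7297 -0.3379  0.09  ]
```

View pics/ctray.png

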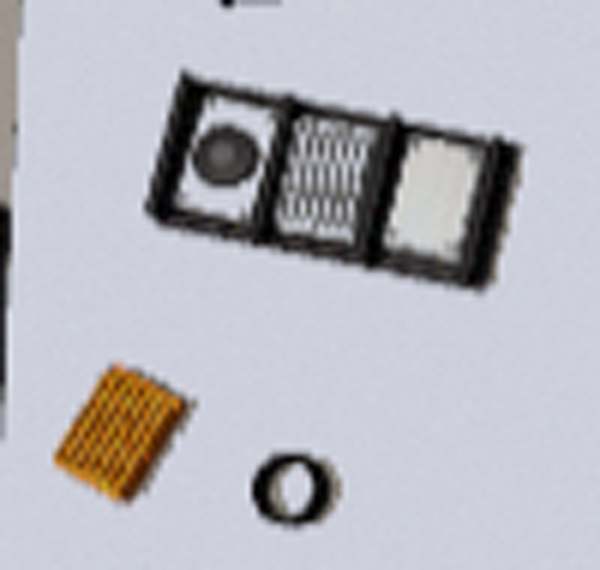

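View pics/cfix.png

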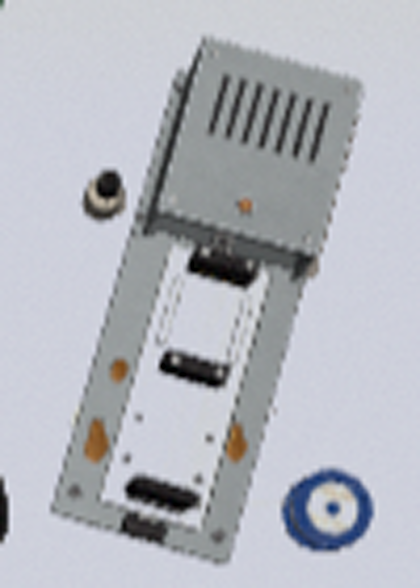

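View pics/cscene.png

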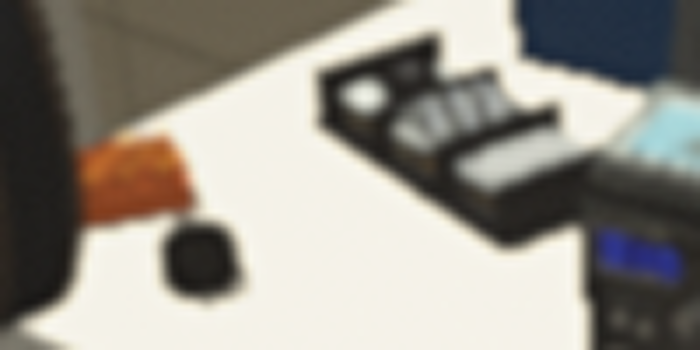

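Candidates for the finned module, by pixel in the top view:
- Silver finned block in the tray's middle bay, (225,198).
- Orange finned look-alike, (190,242).
- Coil module, (208,196).
- Lidded module, (242,202).

In the crop, the middle bay holds the bare aluminium block with lengthwise fins, so that is my choice. Next I measure the tray and the fixture.

```bash
python3 - <<'E'
from h import *
z=np.load("pics/top0.npz"); im=z["im"]; c=cam("top");P=cloud(c,z["d"])
g=cv2.cvtColor(im,cv2.COLOR_RGB2GRAY)
m=np.zeros_like(g); m[180:222,190:262]=255
mm=((g<90)&(m>0)).astype(np.uint8)
cn,_=cv2.findContours(mm,cv2.RETR_EXTERNAL,cv2.CHAIN_APPROX_NONE)
k=max(cn,key=cv2.contourArea).reshape(-1,2)
for zz in (0.033,0.02):
    w=ray(c,k,zz)[:,:2]
    r=cv2.minAreaRect((w*1000).astype(np.float32)); print(zz,r)
# fins: gray bright in the middle
# fixture: depth-based plate top z~0.01
q=(P[...,2]>0.004)&(P[...,2]<0.018)&(np.abs(P[...,1]+0.31)<0.15)&(P[...,0]<0.85)
hh=(P[...,2]>0.08)&(P[...,2]<0.096)&(np.abs(P[...,1]+0.33)<0.12)&(P[...,0]>0.5)&(P[...,0]<0.9)
for n,mk in (("hood",hh),):
    mk=cv2.morphologyEx(mk.astype(np.uint8),cv2.MORPH_OPEN,np.ones((5,5)))
    cn,_=cv2.findContours(mk,cv2.RETR_EXTERNAL,cv2.CHAIN_APPROX_NONE)
    k=max(cn,key=cv2.contourArea).reshape(-1,2)
    w=ray(c,k,0.088)[:,:2]; print(n,cv2.minAreaRect((w*1000).astype(np.float32)))
    print(P[mk>0][:,2].mean())
# plate corners by eye from crop: (52,512),(232,560),(205,38)top..,
cr=np.array([[52,512],[230,562]])/4.2+[360,110]
print(ray(c,cr,0.01))
E
```

```text
0.033 ((548.3707275390625, 247.97927856445312), (176.49652099609375, 76.35658264160156), 77.30513000488281)
0.02 ((550.8113403320312, 250.85623168945312), (178.1895751953125, 77.08907318115234), 77.30511474609375)
hood ((693.2971801757812, -337.6982116699219), (116.60797119140625, 134.1219024658203), 71.880859375)
0.08981673366712113
[[ 0.44640733 -0.19215256  0.01      ]
 [ 0.40855315 -0.31697008  0.01      ]]
```

Call:
servo_tool([
  {"tx": 1,"ty": -0.95,"tz": 0,"az": -0.4},
  {"tx": 1,"ty": -0.95,"tz": 0,"az": -0.4},
  {"tx": 1,"ty": -0.95,"tz": 0,"az": -0.4},
  {"tx": 1,"ty": -0.95,"tz": 0,"az": -0.4},
  {"tx": 1,"ty": -0.95,"tz": 0,"az": -0.4},
])

```text
schema error: expected keys tx, ty, tz, ax, ay, az, jaw
```

Call:
servo_tool([
  {"tx": 1,"ty": -0.95,"tz": 0,"az": -0.385},
  {"tx": 1,"ty": -0.95,"tz": 0,"az": -0.385},
  {"tx": 1,"ty": -0.95,"tz": 0,"az": -0.385},
  {"tx": 1,"ty": -0.95,"tz": 0,"az": -0.385},
  {"tx": 1,"ty": -0.95,"tz": 0,"az": -0.385},
])

```text
schema error: expected keys tx, ty, tz, ax, ay, az, jaw
```

```bash
python3 - <<'E'
from h import *
s=status.read_state(); print(s["time"],s["tool_pos"],s["tool_rot"].round(3).tolist(),s["joint_positions"].round(3),s["opening"])
c=cam("wrist"); print(c[0]); print("campos",-c[1].T@c[2])
im,d=get_image("wrist"); save("w1",im); np.savez("pics/w1.npz",im=im,d=d,K=c[0],R=c[1],t=c[2])
E
```

```text
0.1 [0.14354213 0.63361959 0.25275939] [[-0.975, 0.221, -0.0], [0.221, 0.975, -0.001], [0.0, -0.001, -1.0]] [ 1.301  0.481  1.597  0.     1.065 -0.047] 0.9970154542666343
[[338.45084345   0.         315.08942597]
 [  0.         338.45084345 202.72056698]
 [  0.           0.           1.        ]]
campos [0.0613364  0.65236885 0.37375897]
```

View pics/w1.png

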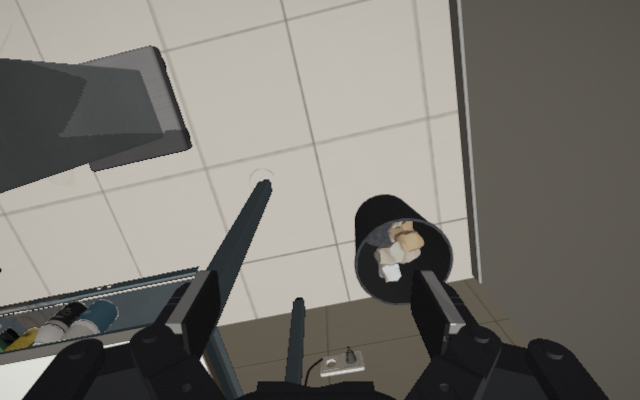

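The call was refused because it needs all seven keys. The wrist picture shows only the floor and a bin, since the arm has not moved.

Call:
servo_tool([
  {"tx": 1,"ty": -0.95,"tz": 0,"ax": 0,"ay": 0,"az": -0.4,"jaw": 1},
  {"tx": 1,"ty": -0.95,"tz": 0,"ax": 0,"ay": 0,"az": -0.4,"jaw": 1},
  {"tx": 1,"ty": -0.95,"tz": 0,"ax": 0,"ay": 0,"az": -0.4,"jaw": 1},
  {"tx": 1,"ty": -0.95,"tz": 0,"ax": 0,"ay": 0,"az": -0.4,"jaw": 1},
  {"tx": 1,"ty": -0.95,"tz": 0,"ax": 0,"ay": 0,"az": -0.4,"jaw": 1},
])

```text
time: 0.78
tool_pos: [0.3455, 0.4416, 0.2533]
tool_rot: [[-0.516, 0.857, 0.0], [0.857, 0.516, -0.001], [-0.0, -0.0, -1.0]]
contact_force: [-0.3, 0.2, -0.0]
opening: 0.997
```

Call:
servo_tool([
  {"tx": 1,"ty": -0.95,"tz": 0,"ax": 0,"ay": 0,"az": -0.385,"jaw": 1},
  {"tx": 1,"ty": -0.95,"tz": 0,"ax": 0,"ay": 0,"az": -0.385,"jaw": 1},
  {"tx": 1,"ty": -0.95,"tz": 0,"ax": 0,"ay": 0,"az": -0.385,"jaw": 1},
  {"tx": 1,"ty": -0.95,"tz": 0,"ax": 0,"ay": 0,"az": -0.385,"jaw": 1},
  {"tx": 1,"ty": -0.95,"tz": 0,"ax": 0,"ay": 0,"az": -0.385,"jaw": 1},
])

```text
time: 1.4
tool_pos: [0.5457, 0.2513, 0.2531]
tool_rot: [[0.226, 0.974, 0.0], [0.974, -0.226, -0.0], [-0.0, 0.0, -1.0]]
contact_force: [-0.8, 1.0, -0.2]
opening: 0.999
```

```bash
python3 - <<'E'
from h import *
s=status.read_state(); print(s["time"],s["tool_pos"],s["tool_rot"].round(3).tolist(),s["joint_positions"].round(3),s["opening"])
c=cam("wrist"); print("campos",-c[1].T@c[2])
im,d=get_image("wrist"); save("w2",im); np.savez("pics/w2.npz",im=im,d=d,K=c[0],R=c[1],t=c[2])
E
```

```text
1.4 [0.54566628 0.25132548 0.25307452] [[0.226, 0.974, 0.0], [0.974, -0.226, -0.0], [-0.0, 0.0, -1.0]] [ 0.381  0.412  1.714 -0.     1.016  0.61 ] 0.9987408897188558
campos [0.56545891 0.33397729 0.37407663]
```

View pics/w2.png

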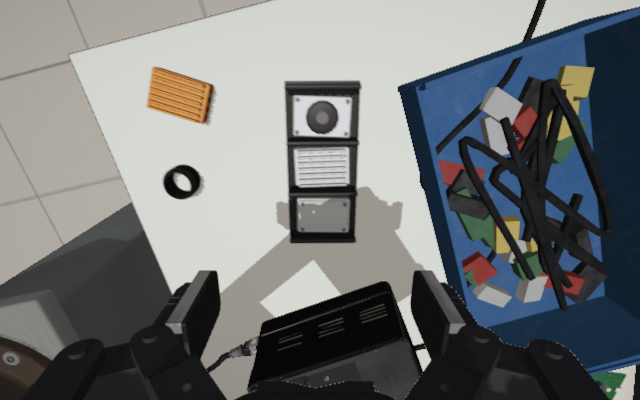

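The wrist view shows the tray from (286,82) to (357,242). The finned silver module is in the middle bay at (322,167), the coil at (322,117) and the lid at (323,215). The orange look-alike is at (180,95).

```bash
python3 - <<'E'
from h import *
z=np.load("pics/w2.npz"); im=z["im"]; c=(z["K"],z["R"],z["t"]); P=cloud(c,z["d"])
g=cv2.cvtColor(im,cv2.COLOR_RGB2GRAY)
mm=np.zeros_like(g)
mm[75:250,278:365]=(g[75:250,278:365]<75)
save("cw2",cv2.resize(im[70:255,270:370],None,fx=3.2,fy=3.2,interpolation=cv2.INTER_CUBIC))
# top wall edges via depth: z>0.025
for lo,hi in((0.028,0.04),):
    q=((P[...,2]>0.026)&(P[...,2]<0.045)).astype(np.uint8); q[:75]=0;q[250:]=0;q[:,:275]=0;q[:,370:]=0
    cn,_=cv2.findContours(q,cv2.RETR_EXTERNAL,cv2.CHAIN_APPROX_NONE)
    k=np.vstack([a.reshape(-1,2) for a in cn if cv2.contourArea(a)>20])
    print(cv2.minAreaRect((ray(c,k,0.033)[:,:2]*1000).astype(np.float32)))
# module bright mask
m2=np.zeros_like(g); m2[145:190,288:356]=(g[145:190,288:356]>110)*255
m2=cv2.morphologyEx(m2,cv2.MORPH_CLOSE,np.ones((5,5)))
cn,_=cv2.findContours(m2,cv2.RETR_EXTERNAL,cv2.CHAIN_APPROX_NONE)
k=max(cn,key=cv2.contourArea).reshape(-1,2); print(k.min(0),k.max(0))
for zz in(0.031,0.023): print(zz,cv2.minAreaRect((ray(c,k,zz)[:,:2]*1000).astype(np.float32)))
print("z",P[158:176,310:334,2].mean(), P[200,400])
E
```

```text
((554.11572265625, 252.6805419921875), (166.9095458984375, 73.25164794921875), 77.14215850830078)
[293 147] [349 187]
0.031 ((553.6741943359375, 253.93756103515625), (41.40908432006836, 57.168190002441406), 79.00743865966797)
0.023 ((553.3994140625, 252.0711212158203), (42.374698638916016, 58.50128936767578), 79.00739288330078)
z 0.028859554322284642 [6.33238233e-01 1.87754180e-01 1.07857985e-04]
```

View pics/cw2.png

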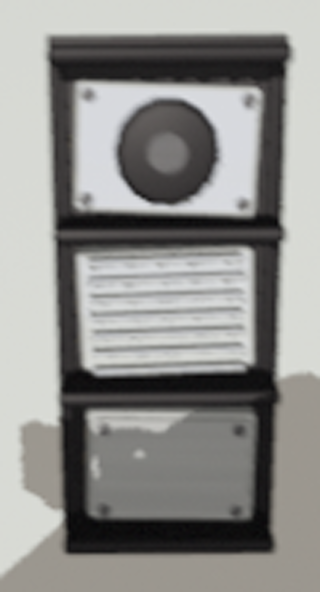

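```bash
python3 - <<'E'
from h import *
s=status.read_state(); print(s["time"],s["tool_pos"],s["joint_vel"].round(3), s["contact_force"])
E
```

```text
1.45 [0.54699632 0.2503187  0.25306638] [ 0.057 -0.014  0.032  0.008 -0.005  0.012] [ 1.77123152 -3.64670408  0.92205791]
```

Call:
servo_tool([
  {"tx": 0.05,"ty": 0,"tz": -0.3,"ax": 0,"ay": 0,"az": 0,"jaw": 1},
  {"tx": 0.05,"ty": 0,"tz": -0.6,"ax": 0,"ay": 0,"az": 0,"jaw": 1},
  {"tx": 0.05,"ty": 0,"tz": -0.75,"ax": 0,"ay": 0,"az": 0,"jaw": 1},
  {"tx": 0.05,"ty": 0,"tz": -0.75,"ax": 0,"ay": 0,"az": 0,"jaw": 1},
  {"tx": 0.05,"ty": 0,"tz": -0.75,"ax": 0,"ay": 0,"az": 0,"jaw": 1},
])

```text
time: 2.08
tool_pos: [0.5542, 0.2543, 0.1045]
tool_rot: [[0.22, 0.976, 0.001], [0.976, -0.22, 0.0], [0.001, 0.001, -1.0]]
contact_force: [0.4, 0.5, -0.1]
opening: 1.002
```

```bash
python3 - <<'E'
from h import *
s=status.read_state(); print(s["time"],s["tool_pos"],s["contact_force"])
c=cam("wrist"); R=s["tool_rot"]
im,d=get_image("wrist"); save("w3",im); np.savez("pics/w3.npz",im=im,d=d,K=c[0],R=c[1],t=c[2])
E
```

```text
2.075 [0.55420809 0.25434125 0.1044948 ] [ 0.41961826  0.48950041 -0.05939308]
```

View pics/w3.png

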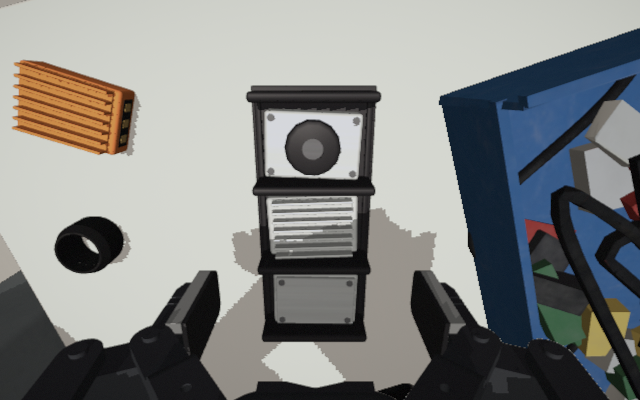

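```bash
python3 - <<'E'
from h import *
z=np.load("pics/w3.npz"); im=z["im"]; c=(z["K"],z["R"],z["t"])
g=cv2.cvtColor(im,cv2.COLOR_RGB2GRAY)
m2=np.zeros_like(g); m2[188:265,262:364]=(g[188:265,262:364]>110)*255
m2=cv2.morphologyEx(m2,cv2.MORPH_CLOSE,np.ones((5,5)))
cn,_=cv2.findContours(m2,cv2.RETR_EXTERNAL,cv2.CHAIN_APPROX_NONE)
k=max(cn,key=cv2.contourArea).reshape(-1,2); print(k.min(0),k.max(0))
for zz in(0.031,0.023): print(zz,cv2.minAreaRect((ray(c,k,zz)[:,:2]*1000).astype(np.float32)))
print("axis",c[1][2], proj(c,[[0.5542,0.2543,0.031]]))
# tray corners eye: top wall outer (250,93),(380,96); bottom (263,335)?,(366,340)
print(ray(c,[[253,92],[378,96],[264,335],[365,338]],0.033))
print(status.read_state()["tool_pos"])
E
```

```text
[266 196] [357 258]
0.031 ((553.4580078125, 255.51950073242188), (41.582481384277344, 55.40943908691406), 79.15492248535156)
0.023 ((552.6395874023438, 252.16944885253906), (43.29196548461914, 57.6873664855957), 79.15494537353516)
axis [-0.07151347 -0.320374   -0.94458791] [[314.07245484 228.80883425]]
[[0.54003746 0.34094362 0.033     ]
 [0.60565308 0.32396805 0.033     ]
 [0.50250469 0.18436544 0.033     ]
 [0.57071542 0.16621841 0.033     ]]
[0.55452074 0.25444723 0.10497431]
```

Call:
servo_tool([
  {"tx": 0,"ty": 0,"tz": -0.2,"ax": 0,"ay": 0,"az": 0,"jaw": 1},
  {"tx": 0,"ty": 0,"tz": -0.36,"ax": 0,"ay": 0,"az": 0,"jaw": 1},
  {"tx": 0,"ty": 0,"tz": -0.36,"ax": 0,"ay": 0,"az": 0,"jaw": 1},
  {"tx": 0,"ty": 0,"tz": -0.36,"ax": 0,"ay": 0,"az": 0,"jaw": 0.75},
  {"tx": 0,"ty": 0,"tz": -0.36,"ax": 0,"ay": 0,"az": 0,"jaw": 0.75},
], force=30)

```text
time: 2.75
tool_pos: [0.5547, 0.2544, 0.0331]
tool_rot: [[0.22, 0.975, 0.002], [0.975, -0.22, 0.001], [0.001, 0.002, -1.0]]
contact_force: [0.1, -0.3, -0.7]
opening: 0.749
```

Call:
servo_tool([
  {"tx": 0,"ty": 0,"tz": 0,"ax": 0,"ay": 0,"az": 0,"jaw": 0.6},
  {"tx": 0,"ty": 0,"tz": 0,"ax": 0,"ay": 0,"az": 0,"jaw": 0.5},
  {"tx": 0,"ty": 0,"tz": 0,"ax": 0,"ay": 0,"az": 0,"jaw": 0.5},
  {"tx": 0,"ty": 0,"tz": 0,"ax": 0,"ay": 0,"az": 0,"jaw": 0.5},
], force=30)

```text
time: 3.25
tool_pos: [0.5545, 0.2543, 0.033]
tool_rot: [[0.22, 0.975, 0.002], [0.975, -0.22, 0.001], [0.001, 0.002, -1.0]]
contact_force: [-2.0, -1.0, 12.5]
opening: 0.666
```

Call:
servo_tool([
  {"tx": 0,"ty": 0,"tz": 0.02,"ax": 0,"ay": 0,"az": 0,"jaw": 0.4},
  {"tx": 0,"ty": 0,"tz": 0.06,"ax": 0,"ay": 0,"az": 0,"jaw": 0.4},
  {"tx": 0,"ty": 0,"tz": 0.12,"ax": 0,"ay": 0,"az": 0,"jaw": 0.4},
  {"tx": 0,"ty": 0,"tz": 0.25,"ax": 0,"ay": 0,"az": 0,"jaw": 0.4},
], force=40)

```text
time: 3.75
tool_pos: [0.5531, 0.2537, 0.0817]
tool_rot: [[0.22, 0.975, -0.001], [0.975, -0.22, -0.001], [-0.001, -0.001, -1.0]]
contact_force: [0.4, 1.2, -1.4]
opening: 0.663
```

```bash
python3 - <<'E'
from h import *
s=status.read_state(); print(s["time"],s["tool_pos"],s["contact_force"],s["opening"])
c=cam("wrist")
im,d=get_image("wrist"); save("w4",im); np.savez("pics/w4.npz",im=im,d=d,K=c[0],R=c[1],t=c[2])
E
```

```text
3.75 [0.55305541 0.25370015 0.08168762] [ 0.41409907  1.15044086 -1.44625964] 0.6630581348754486
```

View pics/w4.png

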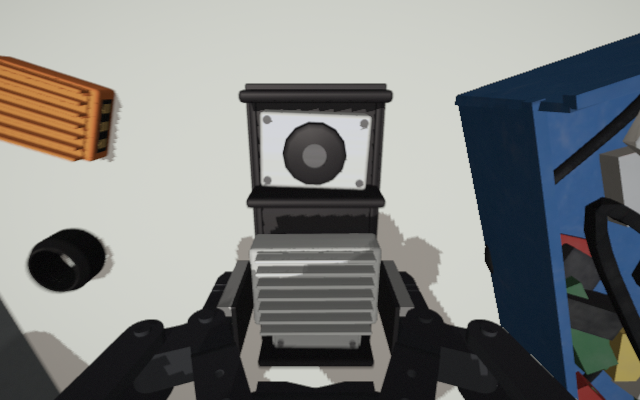

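The module is held between the fingers: it spans (252,237) to (380,345) above an empty middle bay, and the coil module is undisturbed. Next I pick a clear put-down spot for the regrasp.

```bash
python3 - <<'E'
from h import *
c=cam("top")
for n,uv in dict(reel=(438,231),hoodright=(446,125),plateR=(412,243),tweez_top=(517,195),tweez_bot=(506,227),bits=(468,168),bits2=(508,172),mid=(470,205)).items(): print(n,ray(c,[uv],0.0)[0].round(3))
print(proj(c,[[0.55,-0.47,0],[0.52,0.15,0]]))
z=np.load("pics/top0.npz"); P=cloud(c,z["d"])
# reel
print(P[225:238,430:446].reshape(-1,3).mean(0))
E
```

```text
reel [ 0.447 -0.391  0.   ]
hoodright [ 0.781 -0.438  0.   ]
plateR [ 0.412 -0.311  0.   ]
tweez_top [ 0.553 -0.639  0.   ]
tweez_bot [ 0.455 -0.596  0.   ]
bits [ 0.64  -0.496  0.   ]
bits2 [ 0.625 -0.618  0.   ]
mid [ 0.524 -0.493  0.   ]
[[461.71792962 196.87259006]
 [259.09780644 210.27799087]]
[ 0.44282799 -0.38082101  0.03537186]
```

Call:
servo_tool([
  {"tx": 0,"ty": 0,"tz": 0.3,"ax": 0,"ay": 0,"az": 0,"jaw": 0.4},
  {"tx": 0,"ty": 0,"tz": 0.6,"ax": 0,"ay": 0,"az": 0,"jaw": 0.4},
  {"tx": 0,"ty": 0,"tz": 0.9,"ax": 0,"ay": 0,"az": 0,"jaw": 0.4},
  {"tx": 0,"ty": -0.1,"tz": 1,"ax": 0,"ay": 0,"az": 0,"jaw": 0.4},
  {"tx": 0,"ty": -0.3,"tz": 1,"ax": 0,"ay": 0,"az": 0,"jaw": 0.4},
])

```text
time: 4.42
tool_pos: [0.5541, 0.194, 0.2833]
tool_rot: [[0.218, 0.976, 0.003], [0.976, -0.218, 0.001], [0.002, 0.003, -1.0]]
contact_force: [0.5, -0.5, -1.5]
opening: 0.667
```

Call:
servo_tool([
  {"tx": 0,"ty": -0.25,"tz": 0.02,"ax": 0,"ay": 0,"az": 0,"jaw": 0.4},
  {"tx": 0,"ty": -0.5,"tz": 0.05,"ax": 0,"ay": 0,"az": 0,"jaw": 0.4},
  {"tx": 0,"ty": -0.75,"tz": 0.05,"ax": 0,"ay": 0,"az": 0,"jaw": 0.4},
  {"tx": 0,"ty": -1,"tz": 0.05,"ax": 0,"ay": 0,"az": 0,"jaw": 0.4},
])

```text
time: 4.92
tool_pos: [0.5527, -0.0081, 0.291]
tool_rot: [[0.22, 0.975, -0.001], [0.975, -0.22, -0.0], [-0.0, -0.001, -1.0]]
contact_force: [0.0, -0.3, -1.2]
opening: 0.665
```

Call:
servo_tool([
  {"tx": 0,"ty": -0.25,"tz": 0,"ax": 0,"ay": 0,"az": 0,"jaw": 0.4},
  {"tx": 0,"ty": -0.5,"tz": 0,"ax": 0,"ay": 0,"az": 0,"jaw": 0.4},
  {"tx": 0,"ty": -0.75,"tz": 0,"ax": 0,"ay": 0,"az": 0,"jaw": 0.4},
  {"tx": 0,"ty": -1,"tz": 0,"ax": 0,"ay": 0,"az": 0,"jaw": 0.4},
])

```text
time: 5.42
tool_pos: [0.5526, -0.208, 0.2909]
tool_rot: [[0.221, 0.975, -0.001], [0.975, -0.221, 0.0], [0.0, -0.001, -1.0]]
contact_force: [0.2, 0.1, -2.0]
opening: 0.662
```

Call:
servo_tool([
  {"tx": 0,"ty": -0.25,"tz": 0,"ax": 0,"ay": 0,"az": -0.01,"jaw": 0.4},
  {"tx": 0,"ty": -0.5,"tz": 0,"ax": 0,"ay": 0,"az": -0.02,"jaw": 0.4},
  {"tx": 0,"ty": -0.75,"tz": 0,"ax": 0,"ay": 0,"az": -0.03,"jaw": 0.4},
  {"tx": 0,"ty": -1,"tz": 0,"ax": 0,"ay": 0,"az": -0.042,"jaw": 0.4},
  {"tx": 0,"ty": -1,"tz": 0,"ax": 0,"ay": 0,"az": -0.042,"jaw": 0.4},
])

```text
time: 6.05
tool_pos: [0.5521, -0.4096, 0.2902]
tool_rot: [[0.305, 0.952, -0.001], [0.952, -0.305, -0.0], [-0.0, -0.001, -1.0]]
contact_force: [0.7, 1.0, -1.5]
opening: 0.667
```

```bash
python3 - <<'E'
from h import *
s=status.read_state(); print(s["time"],s["tool_pos"],s["contact_force"],s["opening"],s["joint_positions"].round(2))
c=cam("wrist")
im,d=get_image("wrist"); save("w5",im); np.savez("pics/w5.npz",im=im,d=d,K=c[0],R=c[1],t=c[2])
E
```

```text
6.05 [ 0.55209938 -0.40960443  0.29016366] [ 0.74847413  1.03269534 -1.49907437] 0.6667242142518242 [-0.68  0.5   1.46 -0.    1.18 -0.37]
```

View pics/w5.png

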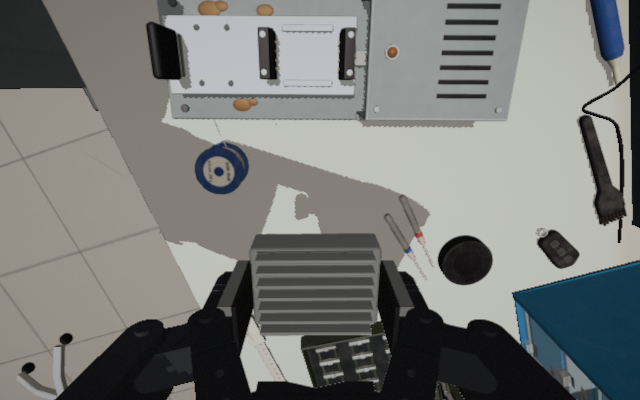

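The wrist view shows the module held at (315,285). The fixture nest is at (307,55) between contact blocks at (266,53) and (347,53), with the handle at (165,50). The reel is at (220,167) and the bench below the module looks clear. I measure the nest from this view.

```bash
python3 - <<'E'
from h import *
z=np.load("pics/w5.npz"); im=z["im"]
save("cw5",cv2.resize(im[0:130,140:390],None,fx=3.2,fy=3.2,interpolation=cv2.INTER_CUBIC))
E
```

```text
(no output)
```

View pics/cw5.png

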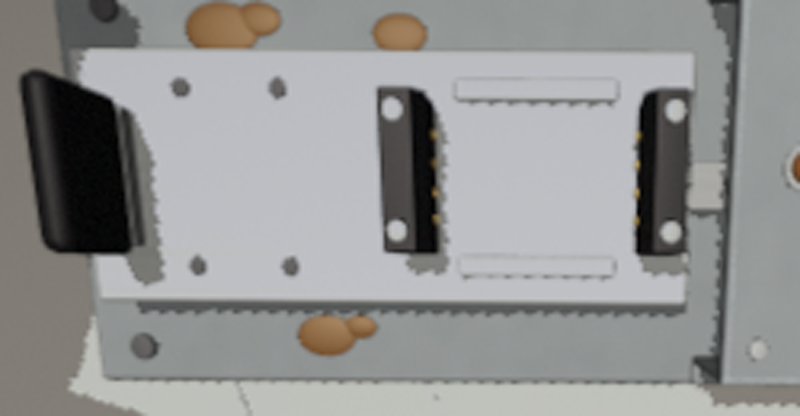

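```bash
python3 - <<'E'
from h import *
z=np.load("pics/w5.npz"); c=(z["K"],z["R"],z["t"])
f=lambda l:np.array(l,float)/3.2+[140,0]
L1=ray(c,f([[455,80],[618,80],[618,101],[455,103]]),0.042); L2=ray(c,f([[460,257],[615,257],[613,275],[460,277]]),0.042)
print("lips",L1.mean(0),L2.mean(0),"nest",(L1.mean(0)+L2.mean(0))/2,"sep",np.linalg.norm(L1.mean(0)-L2.mean(0)))
d=(L1[1]-L1[0]+L2[1]-L2[0]); print("ang",np.degrees(np.arctan2(d[1],d[0])))
B1=ray(c,f([[378,88],[384,250],[411,92],[415,252]]),0.071); B2=ray(c,f([[655,92],[688,90],[660,254],[685,254]]),0.071)
d=B2.mean(0)-B1.mean(0);print("blocks",B1.mean(0),B2.mean(0),(B1.mean(0)+B2.mean(0))/2,np.linalg.norm(d),np.degrees(np.arctan2(d[1],d[0])))
H=ray(c,f([[22,75],[45,250]]),0.092);print("handle rear top",H,np.linalg.norm(H[0]-H[1]))
C=ray(c,f([[85,50],[693,55],[686,303],[103,298]]),0.037)
print(C); d=C[1]-C[0]+C[2]-C[3]; print(np.degrees(np.arctan2(d[1],d[0])))
P=ray(c,f([[105,378],[700,378]]),0.01); d=P[1]-P[0]; print("plate",np.degrees(np.arctan2(d[1],d[0])))
HD=ray(c,f([[745,0],[725,380]]),0.088); d=HD[0]-HD[1]; print("hood",HD,np.degrees(np.arctan2(d[1],d[0]))-90)
E
```

```text
lips [ 0.58732327 -0.27697325  0.042     ] [ 0.57164846 -0.32513037  0.042     ] nest [ 0.57948586 -0.30105181  0.042     ] sep 0.05064392966569171
ang -17.801351682983917
blocks [ 0.54178576 -0.28874397  0.071     ] [ 0.61713077 -0.31350555  0.071     ] [ 0.57945826 -0.30112476  0.071     ] 0.07930956706946399 -18.19272608912582
handle rear top [[ 0.4582547  -0.23893516  0.092     ]
 [ 0.44433922 -0.27992827  0.092     ]] 0.04329059968599535
[[ 0.4590703  -0.22317046  0.037     ]
 [ 0.63630974 -0.28153086  0.037     ]
 [ 0.61472112 -0.35082836  0.037     ]
 [ 0.43260835 -0.29073019  0.037     ]]
-18.244531611393075
plate -17.791145892319122
hood [[ 0.6448131  -0.27980814  0.088     ]
 [ 0.61486652 -0.37186     0.088     ]] -18.02089662511692
```

Call:
servo_tool([
  {"tx": 0,"ty": -0.2,"tz": -0.2,"ax": 0,"ay": 0,"az": -0.002,"jaw": 0.4},
  {"tx": 0,"ty": -0.37,"tz": -0.45,"ax": 0,"ay": 0,"az": -0.002,"jaw": 0.4},
  {"tx": 0,"ty": -0.37,"tz": -0.75,"ax": 0,"ay": 0,"az": -0.002,"jaw": 0.4},
  {"tx": 0,"ty": -0.37,"tz": -1,"ax": 0,"ay": 0,"az": -0.002,"jaw": 0.4},
  {"tx": 0,"ty": -0.37,"tz": -1,"ax": 0,"ay": 0,"az": -0.002,"jaw": 0.4},
])

```text
time: 6.72
tool_pos: [0.5513, -0.4771, 0.0873]
tool_rot: [[0.304, 0.953, -0.006], [0.953, -0.304, 0.006], [0.004, -0.007, -1.0]]
contact_force: [-0.4, -0.6, -0.1]
opening: 0.664
```

Call:
servo_tool([
  {"tx": 0,"ty": 0,"tz": -0.15,"ax": 0,"ay": 0,"az": 0,"jaw": 0.4},
  {"tx": 0,"ty": 0,"tz": -0.25,"ax": 0,"ay": 0,"az": 0,"jaw": 0.4},
  {"tx": 0,"ty": 0,"tz": -0.28,"ax": 0,"ay": 0,"az": 0,"jaw": 0.4},
  {"tx": 0,"ty": 0,"tz": -0.29,"ax": 0,"ay": 0,"az": 0,"jaw": 0.4},
  {"tx": 0,"ty": 0,"tz": -0.29,"ax": 0,"ay": 0,"az": 0,"jaw": 0.4},
])

```text
time: 7.35
tool_pos: [0.554, -0.4804, 0.0343]
tool_rot: [[0.305, 0.952, 0.001], [0.952, -0.305, -0.001], [-0.0, 0.001, -1.0]]
contact_force: [0.0, 0.3, -0.5]
opening: 0.664
```

Call:
servo_tool([
  {"tx": 0,"ty": 0,"tz": -0.01,"ax": 0,"ay": 0,"az": 0,"jaw": 0.4},
  {"tx": 0,"ty": 0,"tz": -0.015,"ax": 0,"ay": 0,"az": 0,"jaw": 0.4},
  {"tx": 0,"ty": 0,"tz": -0.02,"ax": 0,"ay": 0,"az": 0,"jaw": 0.4},
  {"tx": 0,"ty": 0,"tz": -0.02,"ax": 0,"ay": 0,"az": 0,"jaw": 0.4},
])

```text
time: 7.85
tool_pos: [0.5536, -0.48, 0.0292]
tool_rot: [[0.305, 0.952, -0.0], [0.952, -0.305, 0.0], [0.0, -0.0, -1.0]]
contact_force: [-0.1, -0.2, -2.0]
opening: 0.663
```

Call:
servo_tool([
  {"tx": 0,"ty": 0,"tz": -0.005,"ax": 0,"ay": 0,"az": 0,"jaw": 0.4},
  {"tx": 0,"ty": 0,"tz": -0.01,"ax": 0,"ay": 0,"az": 0,"jaw": 0.4},
  {"tx": 0,"ty": 0,"tz": -0.01,"ax": 0,"ay": 0,"az": 0,"jaw": 0.4},
])

```text
time: 8.22
tool_pos: [0.5537, -0.4802, 0.0282]
tool_rot: [[0.305, 0.952, 0.0], [0.952, -0.305, -0.0], [-0.0, 0.0, -1.0]]
contact_force: [-3.0, 3.3, 11.4]
opening: 0.663
```

Call:
servo_tool([
  {"tx": 0,"ty": 0,"tz": 0.003,"ax": 0,"ay": 0,"az": 0,"jaw": 0.75},
  {"tx": 0,"ty": 0,"tz": 0.005,"ax": 0,"ay": 0,"az": 0,"jaw": 1},
  {"tx": 0,"ty": 0,"tz": 0.01,"ax": 0,"ay": 0,"az": 0,"jaw": 1},
  {"tx": 0,"ty": 0,"tz": 0.01,"ax": 0,"ay": 0,"az": 0,"jaw": 1},
])

```text
time: 8.72
tool_pos: [0.5536, -0.4801, 0.0293]
tool_rot: [[0.305, 0.952, 0.0], [0.952, -0.305, -0.0], [-0.0, 0.0, -1.0]]
contact_force: [-0.0, -0.6, -0.3]
opening: 1.0
```

Call:
servo_tool([
  {"tx": 0,"ty": 0,"tz": 0.1,"ax": 0,"ay": 0,"az": 0,"jaw": 1},
  {"tx": 0,"ty": 0,"tz": 0.3,"ax": 0,"ay": 0,"az": 0,"jaw": 1},
  {"tx": 0,"ty": 0,"tz": 0.5,"ax": 0,"ay": 0,"az": -0.1,"jaw": 1},
  {"tx": 0,"ty": 0,"tz": 0.7,"ax": 0,"ay": 0,"az": -0.2,"jaw": 1},
  {"tx": 0,"ty": 0,"tz": 0.7,"ax": 0,"ay": 0,"az": -0.28,"jaw": 1},
])

```text
time: 9.35
tool_pos: [0.5552, -0.4816, 0.175]
tool_rot: [[0.768, 0.64, 0.005], [0.64, -0.768, -0.005], [0.001, 0.007, -1.0]]
contact_force: [-0.3, 0.3, -0.5]
opening: 1.003
```

Call:
servo_tool([
  {"tx": 0,"ty": 0,"tz": 0,"ax": 0,"ay": 0,"az": -0.09,"jaw": 1},
  {"tx": 0,"ty": 0,"tz": 0,"ax": 0,"ay": 0,"az": -0.18,"jaw": 1},
  {"tx": 0,"ty": 0,"tz": 0,"ax": 0,"ay": 0,"az": -0.27,"jaw": 1},
  {"tx": 0,"ty": 0,"tz": 0,"ax": 0,"ay": 0,"az": -0.36,"jaw": 1},
  {"tx": 0,"ty": 0,"tz": 0,"ax": 0,"ay": 0,"az": -0.45,"jaw": 1},
])

```text
time: 9.98
tool_pos: [0.5538, -0.4802, 0.1709]
tool_rot: [[0.979, -0.204, 0.001], [-0.204, -0.979, -0.001], [0.001, 0.001, -1.0]]
contact_force: [0.3, -0.0, 0.5]
opening: 0.998
```

Call:
servo_tool([
  {"tx": 0,"ty": 0,"tz": 0,"ax": 0,"ay": 0,"az": -0.056,"jaw": 1},
  {"tx": 0,"ty": 0,"tz": 0,"ax": 0,"ay": 0,"az": -0.056,"jaw": 1},
])

```text
time: 10.22
tool_pos: [0.5538, -0.4802, 0.1706]
tool_rot: [[0.952, -0.306, 0.001], [-0.306, -0.952, -0.001], [0.001, 0.0, -1.0]]
contact_force: [0.9, -0.4, 0.3]
opening: 1.0
```

```bash
python3 - <<'E'
from h import *
s=status.read_state(); print(s["time"],s["tool_pos"],s["contact_force"],s["opening"],s["joint_positions"].round(2))
c=cam("wrist")
im,d=get_image("wrist"); save("w6",im); np.savez("pics/w6.npz",im=im,d=d,K=c[0],R=c[1],t=c[2])
im,d=get_image("top"); save("t6",cv2.resize(im[150:270,380:530],None,fx=4,fy=4)); np.savez("pics/t6.npz",im=im,d=d)
E
```

```text
10.225 [ 0.55377104 -0.48021263  0.17064169] [ 0.8743878  -0.44619968  0.29503587] 0.9996255851161969 [-0.76  0.67  1.46 -0.    1.01  1.13]
```

View pics/w6.png

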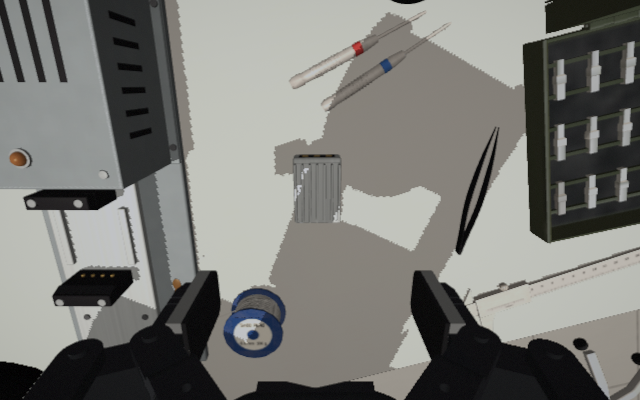

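The wrist view shows the module upright on the bench at (318,190), its length along the rail direction. The reel at (255,320), tweezers and iron tips are clear of it.

```bash
python3 - <<'E'
from h import *
z=np.load("pics/w6.npz"); im=z["im"]; c=(z["K"],z["R"],z["t"]); P=cloud(c,z["d"])
save("cw6",cv2.resize(im[140:240,270:370],None,fx=6,fy=6,interpolation=cv2.INTER_CUBIC))
q=((P[...,2]>0.014)&(P[...,2]<0.04)); m=np.zeros(q.shape,np.uint8); m[145:232,285:352]=q[145:232,285:352]
cn,_=cv2.findContours(m,cv2.RETR_EXTERNAL,cv2.CHAIN_APPROX_NONE)
k=max(cn,key=cv2.contourArea).reshape(-1,2); print(k.min(0),k.max(0))
for zz in (0.026,0.018): print(zz,cv2.minAreaRect((ray(c,k,zz)[:,:2]*1000).astype(np.float32)))
pp=P[m>0]; print(pp[:,2].mean(), np.percentile(pp[:,2],[5,50,95]))
E
```

```text
[293 156] [341 222]
0.026 ((557.1957397460938, -483.0193786621094), (38.608787536621094, 56.62578582763672), 72.40404510498047)
0.018 ((554.8489379882812, -482.3214111328125), (39.77107238769531, 58.33038330078125), 72.40399932861328)
0.021387386834413567 [0.01740442 0.02004305 0.02681835]
```

View pics/cw6.png

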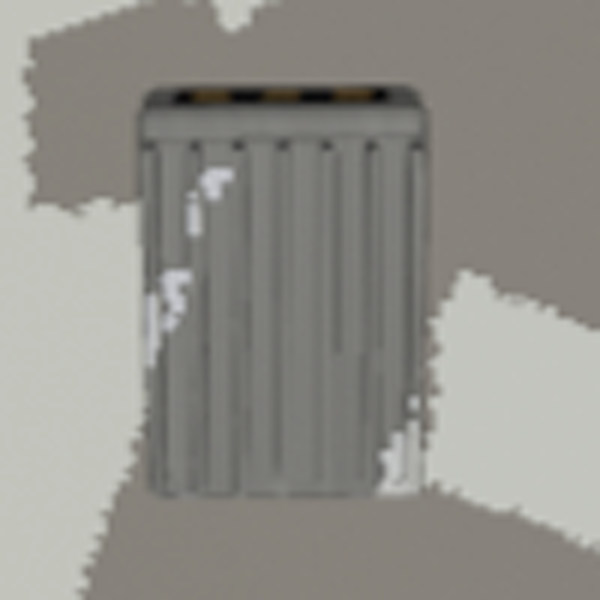

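Call:
servo_tool([
  {"tx": 0,"ty": -0.005,"tz": -0.25,"ax": 0,"ay": 0,"az": 0,"jaw": 1},
  {"tx": 0,"ty": -0.005,"tz": -0.5,"ax": 0,"ay": 0,"az": 0,"jaw": 1},
  {"tx": 0,"ty": -0.005,"tz": -0.69,"ax": 0,"ay": 0,"az": 0,"jaw": 1},
  {"tx": 0,"ty": -0.005,"tz": -0.69,"ax": 0,"ay": 0,"az": 0,"jaw": 0.8},
  {"tx": 0,"ty": -0.005,"tz": -0.69,"ax": 0,"ay": 0,"az": 0,"jaw": 0.6},
], force=30)

```text
time: 10.95
tool_pos: [0.5543, -0.4817, 0.033]
tool_rot: [[0.952, -0.305, 0.001], [-0.305, -0.952, -0.001], [0.002, 0.001, -1.0]]
contact_force: [-0.3, -0.7, 0.8]
opening: 0.611
```

Call:
servo_tool([
  {"tx": 0,"ty": 0,"tz": 0,"ax": 0,"ay": 0,"az": 0,"jaw": 0.5},
  {"tx": 0,"ty": 0,"tz": 0,"ax": 0,"ay": 0,"az": 0,"jaw": 0.3},
  {"tx": 0,"ty": 0,"tz": 0,"ax": 0,"ay": 0,"az": 0,"jaw": 0.3},
  {"tx": 0,"ty": 0,"tz": 0,"ax": 0,"ay": 0,"az": 0,"jaw": 0.3},
], force=30)

```text
time: 11.45
tool_pos: [0.5545, -0.482, 0.0337]
tool_rot: [[0.952, -0.306, 0.002], [-0.306, -0.952, -0.002], [0.003, 0.001, -1.0]]
contact_force: [-1.2, 0.1, 8.0]
opening: 0.452
```

Call:
servo_tool([
  {"tx": 0,"ty": 0,"tz": 0.03,"ax": 0,"ay": 0,"az": 0,"jaw": 0.2},
  {"tx": 0,"ty": 0,"tz": 0.2,"ax": 0,"ay": 0,"az": 0,"jaw": 0.2},
  {"tx": 0,"ty": 0,"tz": 0.45,"ax": 0,"ay": 0,"az": 0,"jaw": 0.2},
  {"tx": 0,"ty": 0,"tz": 0.7,"ax": 0,"ay": 0,"az": 0,"jaw": 0.2},
  {"tx": 0,"ty": 0.1,"tz": 0.75,"ax": 0,"ay": 0,"az": 0,"jaw": 0.2},
], force=40)

```text
time: 12.08
tool_pos: [0.555, -0.4631, 0.1863]
tool_rot: [[0.952, -0.307, 0.005], [-0.307, -0.952, -0.005], [0.007, 0.003, -1.0]]
contact_force: [-0.6, 0.2, -1.0]
opening: 0.448
```

Call:
servo_tool([
  {"tx": 0.04,"ty": 0.2,"tz": 0,"ax": 0,"ay": 0,"az": 0,"jaw": 0.2},
  {"tx": 0.08,"ty": 0.4,"tz": 0,"ax": 0,"ay": 0,"az": 0,"jaw": 0.2},
  {"tx": 0.12,"ty": 0.6,"tz": 0,"ax": 0,"ay": 0,"az": 0,"jaw": 0.2},
  {"tx": 0.13,"ty": 0.8,"tz": 0,"ax": 0,"ay": 0,"az": 0,"jaw": 0.2},
  {"tx": 0.13,"ty": 0.8,"tz": 0,"ax": 0,"ay": 0,"az": 0,"jaw": 0.2},
])

```text
time: 12.7
tool_pos: [0.5792, -0.2976, 0.1811]
tool_rot: [[0.953, -0.303, -0.001], [-0.303, -0.953, 0.001], [-0.002, -0.001, -1.0]]
contact_force: [-0.2, -0.8, -1.7]
opening: 0.448
```

```bash
python3 - <<'E'
from h import *
s=status.read_state(); print(s["time"],s["tool_pos"],s["contact_force"],s["opening"],s["joint_positions"].round(2))
c=cam("wrist")
im,d=get_image("wrist"); save("w7",im); np.savez("pics/w7.npz",im=im,d=d,K=c[0],R=c[1],t=c[2])
print(status.read_state()["tool_pos"])
im,d=get_image("top"); save("t7",cv2.resize(im[110:260,360:480],None,fx=4,fy=4,interpolation=cv2.INTER_CUBIC)); np.savez("pics/t7.npz",im=im,d=d)
E
```

```text
12.7 [ 0.57920849 -0.29759048  0.18111882] [-0.2231173  -0.80909282 -1.66995465] 0.44844289791661573 [-0.52  0.56  1.66  0.    0.93  1.36]
[ 0.57940934 -0.29930513  0.18125783]
```

View pics/w7.png

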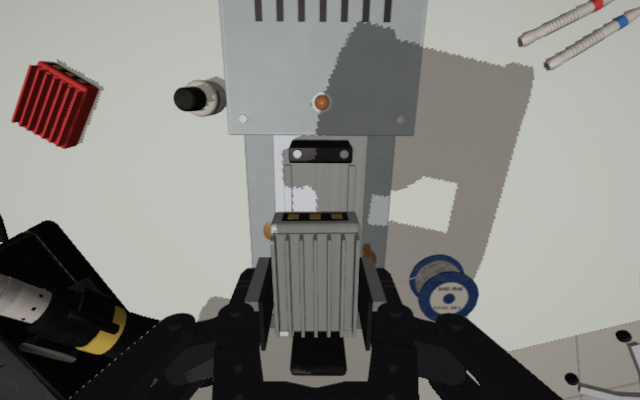

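View pics/t7.png

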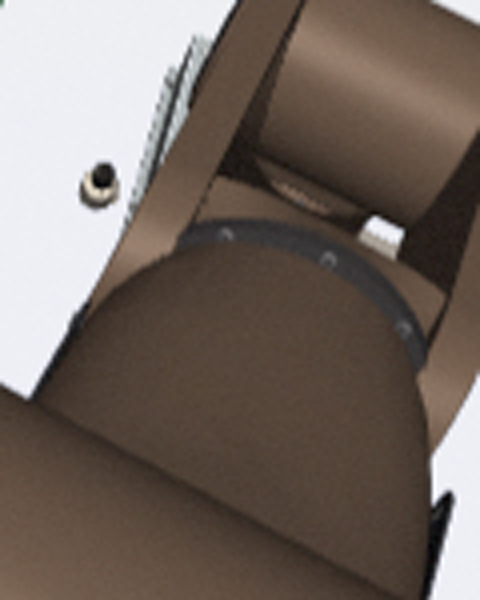

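```bash
python3 - <<'E'
from h import *
z=np.load("pics/w7.npz"); im=z["im"]
save("cw7",cv2.resize(im[130:250,255:380],None,fx=5,fy=5,interpolation=cv2.INTER_CUBIC))
E
```

```text
(no output)
```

View pics/cw7.png

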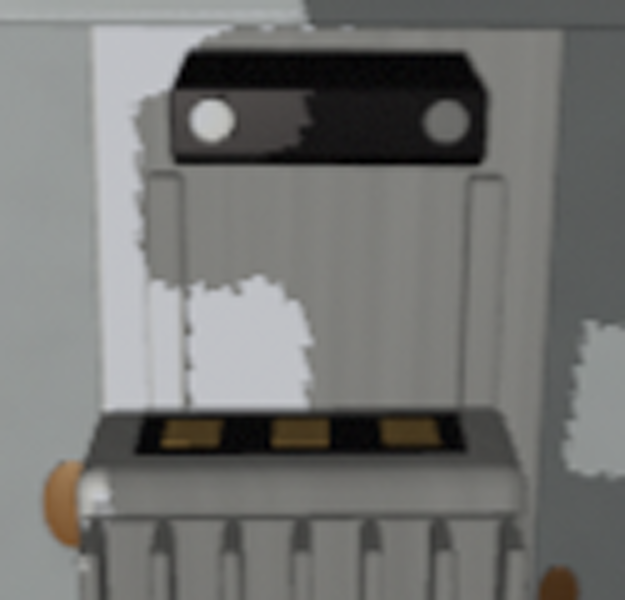

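```bash
python3 - <<'E'
from h import *
z=np.load("pics/w7.npz"); c=(z["K"],z["R"],z["t"])
f=lambda l:np.array(l,float)/5+[255,130]
a=np.radians(-18.0); ex=np.array([np.cos(a),np.sin(a)]); ey=np.array([-ex[1],ex[0]])
N0=np.array([0.5795,-0.3011])
def rep(n,p): 
    p=np.asarray(p)[:,:2]; m=p.mean(0); d=(p[1]-p[0]); print(n,m.round(4),"x'",((m-N0)@ex*1000).round(1),"y'",((m-N0)@ey*1000).round(1),"w",(np.linalg.norm(d)*1000).round(1),"ang",np.degrees(np.arctan2(d[1],d[0])).round(1)+90)
rep("block outer top",ray(c,f([[182,90],[485,90]]),0.071))
rep("block inner top",ray(c,f([[175,163],[485,163]]),0.071))
rep("lips outer front",ray(c,f([[148,173],[507,176]]),0.042))
rep("lips inner front",ray(c,f([[182,173],[470,176]]),0.042))
rep("mod bottom front",ray(c,f([[105,411],[513,411]]),0.1475))
rep("mod top front",ray(c,f([[83,468],[522,468]]),0.1655))
rep("tcp",[[0.5793,-0.2985],[0.5793,-0.2985]])
P=cloud(c,z["d"]); print("carriage plate z",P[170:200,312:340,2].mean(), "hoodtop",P[70:90,260:300,2].mean())
E
```

```text
block outer top [ 0.6203 -0.3153] x' 43.2 y' -0.9 w 41.5 ang -17.700000000000003
block inner top [ 0.6108 -0.3118] x' 33.0 y' -0.5 w 43.0 ang -17.700000000000003
lips outer front [ 0.6029 -0.3094] x' 24.8 y' -0.7 w 56.2 ang -18.200000000000003
lips inner front [ 0.6029 -0.3092] x' 24.8 y' -0.4 w 45.1 ang -18.299999999999997
mod bottom front [ 0.6045 -0.3064] x' 25.4 y' 2.7 w 39.9 ang -17.700000000000003
mod top front [ 0.6061 -0.3063] x' 26.9 y' 3.3 w 38.3 ang -17.700000000000003
tcp [ 0.5793 -0.2985] x' -1.0 y' 2.4 w 0.0 ang 90.0
carriage plate z 0.037961949118477036 hoodtop 0.08971881097382212
```

```bash
python3 - <<'E'
from h import *
s=status.read_state();p=s["tool_pos"]; print(p,s["time"])
a=np.radians(-18.0); ex=np.array([np.cos(a),np.sin(a)]); ey=np.array([-ex[1],ex[0]])
N0=np.array([0.5795,-0.3011]); q=p[:2]-N0; print(q@ex,q@ey)
print((N0+0.001*ex-0.0008*ey-p[:2])/0.2)
E
```

```text
[ 0.57949236 -0.30046921  0.18132604] 12.8
-0.0002021874121761704 0.0005975589836853195
[ 0.00355739 -0.00850327]
```

Call:
servo_tool([
  {"tx": 0.003,"ty": -0.005,"tz": -0.15,"ax": 0,"ay": 0,"az": 0,"jaw": 0.2},
  {"tx": 0.003,"ty": -0.005,"tz": -0.3,"ax": 0,"ay": 0,"az": 0,"jaw": 0.2},
  {"tx": 0.003,"ty": -0.005,"tz": -0.345,"ax": 0,"ay": 0,"az": 0,"jaw": 0.2},
  {"tx": 0.003,"ty": -0.005,"tz": -0.345,"ax": 0,"ay": 0,"az": 0,"jaw": 0.2},
  {"tx": 0.003,"ty": -0.005,"tz": -0.345,"ax": 0,"ay": 0,"az": 0,"jaw": 0.2},
])

```text
time: 13.42
tool_pos: [0.5807, -0.3027, 0.1134]
tool_rot: [[0.952, -0.306, 0.001], [-0.306, -0.952, -0.001], [0.001, 0.0, -1.0]]
contact_force: [0.4, 0.4, -0.4]
opening: 0.449
```

```bash
python3 - <<'E'
from h import *
s=status.read_state(); print(s["time"],s["tool_pos"],s["contact_force"],s["opening"])
c=cam("wrist")
im,d=get_image("wrist"); save("w8",im); np.savez("pics/w8.npz",im=im,d=d,K=c[0],R=c[1],t=c[2])
save("cw8",cv2.resize(im[110:290,225:405],None,fx=3.3,fy=3.3,interpolation=cv2.INTER_CUBIC))
print(status.read_state()["tool_pos"])
E
```

```text
13.425 [ 0.58071626 -0.30266491  0.11340157] [ 0.38741081  0.40899231 -0.3521303 ] 0.449133534210188
[ 0.58079668 -0.30261257  0.11348377]
```

View pics/cw8.png

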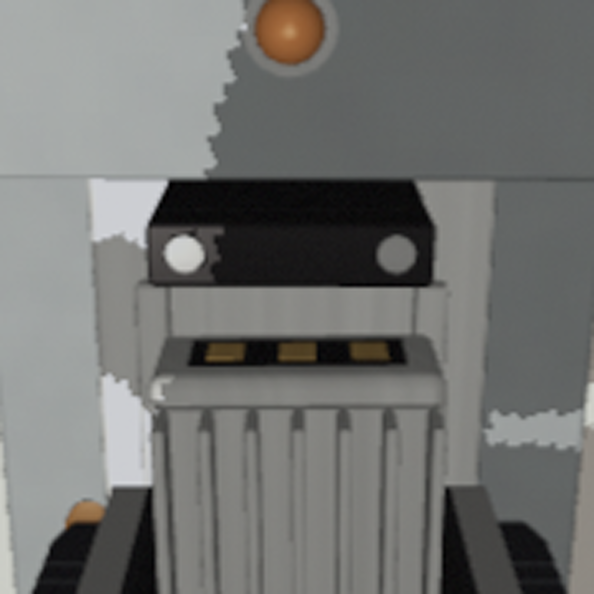

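```bash
python3 - <<'E'
from h import *
z=np.load("pics/w8.npz"); c=(z["K"],z["R"],z["t"])
f=lambda l:np.array(l,float)/3.3+[225,110]
a=np.radians(-18.0); ex=np.array([np.cos(a),np.sin(a)]); ey=np.array([-ex[1],ex[0]])
N0=np.array([0.5795,-0.3011])
def rep(n,p): 
    p=np.asarray(p)[:,:2]; m=p.mean(0); d=(p[1]-p[0]); print(n,m.round(4),"x'",((m-N0)@ex*1000).round(1),"y'",((m-N0)@ey*1000).round(1),"w",(np.linalg.norm(d)*1000).round(1),"ang",np.degrees(np.arctan2(d[1],d[0])).round(1)+90)
rep("block outer top",ray(c,f([[152,224],[431,224]]),0.071))
rep("block inner top",ray(c,f([[150,286],[433,286]]),0.071))
rep("lips outer front",ray(c,f([[137,283],[446,283]]),0.042))
rep("mod bottom front",ray(c,f([[167,338],[434,338]]),0.0797))
rep("mod top front",ray(c,f([[153,376],[444,376]]),0.0977))
rep("tcp",[[0.5807,-0.3027],[0.5807,-0.3027]])
E
```

```text
block outer top [ 0.6208 -0.3146] x' 43.5 y' -0.1 w 42.2 ang -17.900000000000006
block inner top [ 0.6115 -0.3115] x' 33.6 y' -0.1 w 43.6 ang -17.900000000000006
lips outer front [ 0.603  -0.3087] x' 24.7 y' 0.1 w 56.0 ang -17.900000000000006
mod bottom front [ 0.606  -0.3112] x' 28.4 y' -1.4 w 39.6 ang -17.900000000000006
mod top front [ 0.6075 -0.3114] x' 29.8 y' -1.1 w 38.6 ang -17.900000000000006
tcp [ 0.5807 -0.3027] x' 1.6 y' -1.2 w 0.0 ang 90.0
```

The module's front face is at x' ≈ 29.1 mm and the block's inner face at 31.5 mm, so it is centred along the rail. It is 1.2 mm off sideways, which I correct while lowering.

Call:
servo_tool([
  {"tx": 0.002,"ty": 0.005,"tz": -0.03,"ax": 0,"ay": 0,"az": 0,"jaw": 0.2},
  {"tx": 0.002,"ty": 0.005,"tz": -0.08,"ax": 0,"ay": 0,"az": 0,"jaw": 0.2},
  {"tx": 0.002,"ty": 0.005,"tz": -0.13,"ax": 0,"ay": 0,"az": 0,"jaw": 0.2},
  {"tx": 0.002,"ty": 0.005,"tz": -0.17,"ax": 0,"ay": 0,"az": 0,"jaw": 0.2},
  {"tx": 0.002,"ty": 0.005,"tz": -0.18,"ax": 0,"ay": 0,"az": 0,"jaw": 0.2},
])

```text
time: 14.1
tool_pos: [0.5802, -0.3008, 0.0754]
tool_rot: [[0.952, -0.306, -0.001], [-0.306, -0.952, 0.001], [-0.001, -0.0, -1.0]]
contact_force: [0.9, 0.3, -1.0]
opening: 0.448
```

Call:
servo_tool([
  {"tx": 0,"ty": 0,"tz": -0.01,"ax": 0,"ay": 0,"az": 0,"jaw": 0.2},
  {"tx": 0,"ty": 0,"tz": -0.01,"ax": 0,"ay": 0,"az": 0,"jaw": 0.2},
])

```text
time: 14.35
tool_pos: [0.5807, -0.3011, 0.0744]
tool_rot: [[0.952, -0.306, 0.0], [-0.306, -0.952, -0.0], [0.0, 0.0, -1.0]]
contact_force: [0.1, -0.7, -0.7]
opening: 0.451
```

Call:
servo_tool([
  {"tx": 0,"ty": 0,"tz": -0.005,"ax": 0,"ay": 0,"az": 0,"jaw": 0.2},
  {"tx": 0,"ty": 0,"tz": -0.01,"ax": 0,"ay": 0,"az": 0,"jaw": 0.2},
  {"tx": 0,"ty": 0,"tz": -0.015,"ax": 0,"ay": 0,"az": 0,"jaw": 0.2},
  {"tx": 0,"ty": 0,"tz": -0.015,"ax": 0,"ay": 0,"az": 0,"jaw": 0.2},
])

```text
time: 14.85
tool_pos: [0.5806, -0.3011, 0.0712]
tool_rot: [[0.952, -0.306, -0.0], [-0.306, -0.952, 0.0], [-0.0, -0.0, -1.0]]
contact_force: [0.9, 0.0, -0.8]
opening: 0.452
```

Call:
servo_tool([
  {"tx": 0,"ty": 0,"tz": -0.003,"ax": 0,"ay": 0,"az": 0,"jaw": 0.2},
  {"tx": 0,"ty": 0,"tz": -0.005,"ax": 0,"ay": 0,"az": 0,"jaw": 0.2},
  {"tx": 0,"ty": 0,"tz": -0.005,"ax": 0,"ay": 0,"az": 0,"jaw": 0.2},
])

```text
time: 15.22
tool_pos: [0.5806, -0.3011, 0.0708]
tool_rot: [[0.952, -0.306, 0.0], [-0.306, -0.952, -0.0], [0.0, 0.0, -1.0]]
contact_force: [-2.3, 2.1, 7.7]
opening: 0.452
```

Call:
servo_tool([
  {"tx": 0,"ty": 0,"tz": 0.002,"ax": 0,"ay": 0,"az": 0,"jaw": 0.5},
  {"tx": 0,"ty": 0,"tz": 0.002,"ax": 0,"ay": 0,"az": 0,"jaw": 0.65},
  {"tx": 0,"ty": 0,"tz": 0.005,"ax": 0,"ay": 0,"az": 0,"jaw": 0.8},
  {"tx": 0,"ty": 0,"tz": 0.005,"ax": 0,"ay": 0,"az": 0,"jaw": 0.8},
])

```text
time: 15.72
tool_pos: [0.5806, -0.3011, 0.0713]
tool_rot: [[0.952, -0.306, 0.0], [-0.306, -0.952, -0.0], [0.0, 0.0, -1.0]]
contact_force: [1.3, -0.2, -0.3]
opening: 0.8
```

Call:
servo_tool([
  {"tx": 0,"ty": 0,"tz": 0.05,"ax": 0,"ay": 0,"az": 0,"jaw": 0.8},
  {"tx": 0,"ty": 0,"tz": 0.2,"ax": 0,"ay": 0,"az": 0,"jaw": 0.8},
  {"tx": 0,"ty": 0,"tz": 0.4,"ax": 0,"ay": 0,"az": 0,"jaw": 0.8},
  {"tx": 0,"ty": 0,"tz": 0.6,"ax": 0,"ay": 0,"az": 0,"jaw": 0.8},
  {"tx": 0,"ty": 0,"tz": 0.6,"ax": 0,"ay": 0,"az": 0,"jaw": 0.8},
])

```text
time: 16.35
tool_pos: [0.5823, -0.302, 0.1954]
tool_rot: [[0.952, -0.306, 0.005], [-0.306, -0.952, -0.003], [0.006, 0.001, -1.0]]
contact_force: [-0.5, -0.8, -0.5]
opening: 0.798
```

```bash
python3 - <<'E'
from h import *
s=status.read_state(); print(s["time"],s["tool_pos"],s["contact_force"],s["opening"],s["joint_positions"].round(2))
c=cam("wrist")
im,d=get_image("wrist"); save("w9",im); np.savez("pics/w9.npz",im=im,d=d,K=c[0],R=c[1],t=c[2])
E
```

```text
16.35 [ 0.58228651 -0.30202532  0.19539579] [-0.5120646  -0.7683282  -0.49651007] 0.7978467889533236 [-0.52  0.54  1.64  0.    0.95  1.36]
```

View pics/w9.png

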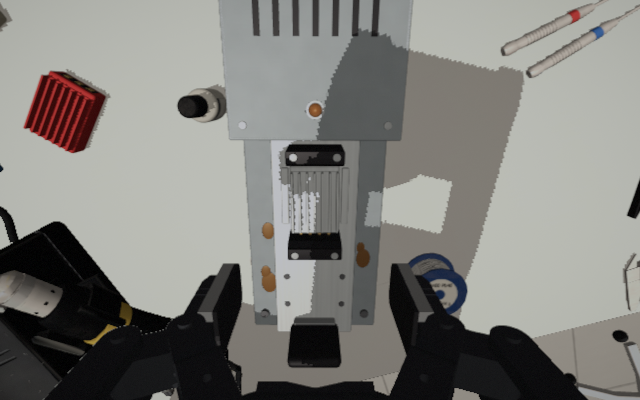

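The picture shows the finned module between the two contact blocks, from (288,167) to (343,235), with the handle at (314,345). I check the seating height next.

```bash
python3 - <<'E'
from h import *
z=np.load("pics/w9.npz"); im=z["im"];c=(z["K"],z["R"],z["t"]); P=cloud(c,z["d"])
save("cw9",cv2.resize(im[135:270,260:370],None,fx=4.4,fy=4.4,interpolation=cv2.INTER_CUBIC))
a=np.radians(-18.0); ex=np.array([np.cos(a),np.sin(a)]); ey=np.array([-ex[1],ex[0]]); N0=np.array([0.5795,-0.3011])
Q=P[175:232,292:342]; 
for r in (178,190,200,210,220,230): print(r,np.percentile(P[r,292:342,2],[10,50,90]).round(4))
for cc in (296,305,315,325,335): print(cc,np.percentile(P[178:230,cc,2],[10,50,90]).round(4))
print("carr",P[290:310,300:330,2].mean(),"hood",P[90:105,260:290,2].mean())
# handle position
q=(P[...,2]>0.085)&(P[...,2]<0.1); q[:300]=0; q[:,:280]=0; q[:,350:]=0
pp=P[q]; print("handle",pp.mean(0),((pp[:,:2]-N0)@ex).min(),((pp[:,:2]-N0)@ex).max(),((pp[:,:2]-N0)@ey).min(),((pp[:,:2]-N0)@ey).max())
E
```

```text
178 [0.0559 0.0569 0.0639]
190 [0.0559 0.057  0.0634]
200 [0.056  0.0571 0.0635]
210 [0.0559 0.0571 0.0632]
220 [0.0556 0.0572 0.0631]
230 [0.0548 0.0559 0.0634]
296 [0.0559 0.057  0.0576]
305 [0.0558 0.0566 0.0573]
315 [0.0627 0.0634 0.0644]
325 [0.0564 0.057  0.0578]
335 [0.0562 0.0569 0.0575]
carr 0.03781841262260527 hood 0.08989747130049883
handle [ 0.45608454 -0.26068961  0.09023798] -0.13673953804350475 -0.12549538634126808 -0.022444738896142298 0.022844709735785115
```

View pics/cw9.png

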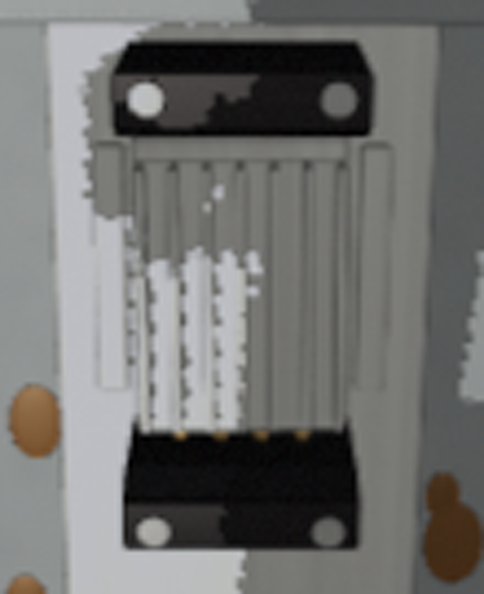

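The module is flat: fin tops at 63 mm and body top at about 56 mm along its whole length. It is centred with gaps at both ends. Next I go to the handle and pinch it from above, so the carriage cannot run ahead of the gripper.

Call:
servo_tool([
  {"tx": -0.2,"ty": 0.07,"tz": 0.05,"ax": 0,"ay": 0,"az": 0.09,"jaw": 0.8},
  {"tx": -0.4,"ty": 0.14,"tz": 0.05,"ax": 0,"ay": 0,"az": 0.18,"jaw": 0.8},
  {"tx": -0.628,"ty": 0.203,"tz": 0.05,"ax": 0,"ay": 0,"az": 0.27,"jaw": 0.7},
  {"tx": -0.628,"ty": 0.203,"tz": 0.05,"ax": 0,"ay": 0,"az": 0.36,"jaw": 0.6},
  {"tx": -0.628,"ty": 0.203,"tz": 0.05,"ax": 0,"ay": 0,"az": 0.45,"jaw": 0.6},
])

```text
time: 17.02
tool_pos: [0.454, -0.2601, 0.2007]
tool_rot: [[0.828, 0.56, -0.001], [0.56, -0.828, 0.001], [-0.001, -0.001, -1.0]]
contact_force: [0.0, 0.3, 0.3]
opening: 0.599
```

Call:
servo_tool([
  {"tx": 0,"ty": 0,"tz": 0,"ax": 0,"ay": 0,"az": 0.09,"jaw": 0.6},
  {"tx": 0,"ty": 0,"tz": 0,"ax": 0,"ay": 0,"az": 0.18,"jaw": 0.6},
  {"tx": 0,"ty": 0,"tz": 0,"ax": 0,"ay": 0,"az": 0.27,"jaw": 0.6},
  {"tx": 0,"ty": 0,"tz": 0,"ax": 0,"ay": 0,"az": 0.335,"jaw": 0.6},
  {"tx": 0,"ty": 0,"tz": 0,"ax": 0,"ay": 0,"az": 0.335,"jaw": 0.6},
])

```text
time: 17.65
tool_pos: [0.4545, -0.2602, 0.2006]
tool_rot: [[0.308, 0.952, -0.001], [0.952, -0.308, 0.001], [0.0, -0.001, -1.0]]
contact_force: [-0.0, 0.2, 0.4]
opening: 0.599
```

```bash
python3 - <<'E'
from h import *
s=status.read_state(); print(s["time"],s["tool_pos"],s["tool_rot"].round(3).tolist(),s["contact_force"],s["opening"],s["joint_positions"].round(2))
c=cam("wrist")
im,d=get_image("wrist"); save("w10",im); np.savez("pics/w10.npz",im=im,d=d,K=c[0],R=c[1],t=c[2])
P=cloud(c,d); a=np.radians(-18.0); ex=np.array([np.cos(a),np.sin(a)]); ey=np.array([-ex[1],ex[0]]); T=np.array([0.4550,-0.2605])
q=(P[...,2]>0.086)&(P[...,2]<0.096)&(np.hypot(P[...,0]-T[0],P[...,1]-T[1])<0.04)
pp=P[q]; x=(pp[:,:2]-T)@ex; y=(pp[:,:2]-T)@ey
print(len(pp),pp.mean(0),np.percentile(x,[2,50,98]),np.percentile(y,[2,50,98]))
E
```

```text
17.65 [ 0.45451517 -0.26016703  0.20055764] [[0.308, 0.952, -0.001], [0.952, -0.308, 0.001], [0.0, -0.001, -1.0]] [-0.01293162  0.23667031  0.41485026] 0.5987128573984815 [-0.58  0.37  1.94  0.    0.83 -0.27]
797 [ 0.45444458 -0.25784909  0.09125268] [-0.0061567  -0.00165996  0.00343256] [-0.01930221  0.00270846  0.02271329]
```

View pics/w10.png

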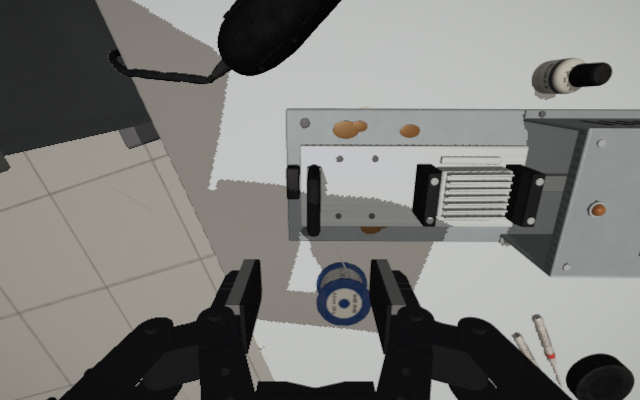

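The picture shows the handle's edge at (314,200) and the module between the blocks at (478,195). The reel at (343,293) is well below the finger line and about 130 mm away. Lowering onto the handle.

Call:
servo_tool([
  {"tx": -0.004,"ty": 0,"tz": -0.15,"ax": 0,"ay": 0,"az": -0.003,"jaw": 0.6},
  {"tx": -0.004,"ty": 0,"tz": -0.35,"ax": 0,"ay": 0,"az": -0.003,"jaw": 0.6},
  {"tx": -0.004,"ty": 0,"tz": -0.55,"ax": 0,"ay": 0,"az": -0.003,"jaw": 0.6},
  {"tx": -0.004,"ty": 0,"tz": -0.6,"ax": 0,"ay": 0,"az": -0.003,"jaw": 0.5},
  {"tx": -0.004,"ty": 0,"tz": -0.6,"ax": 0,"ay": 0,"az": -0.003,"jaw": 0.4},
], force=20)

```text
time: 18.32
tool_pos: [0.4541, -0.2604, 0.0813]
tool_rot: [[0.314, 0.949, -0.001], [0.949, -0.314, 0.001], [0.0, -0.001, -1.0]]
contact_force: [-0.0, 0.2, 0.2]
opening: 0.399
```

Call:
servo_tool([
  {"tx": 0,"ty": 0,"tz": 0,"ax": 0,"ay": 0,"az": 0,"jaw": 0.3},
  {"tx": 0,"ty": 0,"tz": 0,"ax": 0,"ay": 0,"az": 0,"jaw": 0.22},
  {"tx": 0,"ty": 0,"tz": 0,"ax": 0,"ay": 0,"az": 0,"jaw": 0.17},
  {"tx": 0,"ty": 0,"tz": 0,"ax": 0,"ay": 0,"az": 0,"jaw": 0.13},
  {"tx": 0,"ty": 0,"tz": 0,"ax": 0,"ay": 0,"az": 0,"jaw": 0.13},
], force=20)

```text
time: 18.95
tool_pos: [0.4545, -0.2606, 0.0815]
tool_rot: [[0.313, 0.95, 0.001], [0.95, -0.313, -0.0], [-0.0, 0.001, -1.0]]
contact_force: [1.2, 0.5, 1.2]
opening: 0.133
```

Call:
servo_tool([
  {"tx": 0,"ty": 0,"tz": 0,"ax": 0,"ay": 0,"az": 0,"jaw": 0.1},
  {"tx": 0,"ty": 0,"tz": 0,"ax": 0,"ay": 0,"az": 0,"jaw": 0.05},
  {"tx": 0,"ty": 0,"tz": 0,"ax": 0,"ay": 0,"az": 0,"jaw": 0},
  {"tx": 0,"ty": 0,"tz": 0,"ax": 0,"ay": 0,"az": 0,"jaw": 0},
], force=40)

```text
time: 19.45
tool_pos: [0.4546, -0.2607, 0.0815]
tool_rot: [[0.313, 0.95, 0.001], [0.95, -0.313, -0.0], [-0.0, 0.001, -1.0]]
contact_force: [1.1, 0.5, 5.6]
opening: 0.11
```

Call:
servo_tool([
  {"tx": 0.01,"ty": -0.003,"tz": 0,"ax": 0,"ay": 0,"az": 0,"jaw": 0},
  {"tx": 0.02,"ty": -0.006,"tz": 0,"ax": 0,"ay": 0,"az": 0,"jaw": 0},
  {"tx": 0.03,"ty": -0.01,"tz": 0,"ax": 0,"ay": 0,"az": 0,"jaw": 0},
  {"tx": 0.04,"ty": -0.013,"tz": 0,"ax": 0,"ay": 0,"az": 0,"jaw": 0},
  {"tx": 0.05,"ty": -0.016,"tz": 0,"ax": 0,"ay": 0,"az": 0,"jaw": 0},
], force=80)

```text
time: 20.08
tool_pos: [0.4631, -0.2634, 0.0816]
tool_rot: [[0.312, 0.95, -0.002], [0.95, -0.312, 0.001], [0.0, -0.002, -1.0]]
contact_force: [-9.4, -1.5, 17.1]
opening: 0.105
```

Call:
servo_tool([
  {"tx": 0.012,"ty": -0.004,"tz": 0,"ax": 0,"ay": 0,"az": 0,"jaw": 0},
  {"tx": 0.024,"ty": -0.008,"tz": 0,"ax": 0,"ay": 0,"az": 0,"jaw": 0},
  {"tx": 0.036,"ty": -0.012,"tz": 0,"ax": 0,"ay": 0,"az": 0,"jaw": 0},
  {"tx": 0.048,"ty": -0.016,"tz": 0,"ax": 0,"ay": 0,"az": 0,"jaw": 0},
  {"tx": 0.06,"ty": -0.0195,"tz": 0,"ax": 0,"ay": 0,"az": 0,"jaw": 0},
])

```text
time: 20.7
tool_pos: [0.4753, -0.2674, 0.0816]
tool_rot: [[0.312, 0.95, -0.002], [0.95, -0.312, 0.001], [0.0, -0.002, -1.0]]
contact_force: [-2.6, -1.0, 9.5]
opening: 0.108
```

Call:
servo_tool([
  {"tx": 0.012,"ty": -0.004,"tz": 0,"ax": 0,"ay": 0,"az": 0,"jaw": 0},
  {"tx": 0.024,"ty": -0.008,"tz": 0,"ax": 0,"ay": 0,"az": 0,"jaw": 0},
  {"tx": 0.036,"ty": -0.012,"tz": 0,"ax": 0,"ay": 0,"az": 0,"jaw": 0},
  {"tx": 0.048,"ty": -0.016,"tz": 0,"ax": 0,"ay": 0,"az": 0,"jaw": 0},
  {"tx": 0.06,"ty": -0.0195,"tz": 0,"ax": 0,"ay": 0,"az": 0,"jaw": 0},
])

```text
time: 21.32
tool_pos: [0.4881, -0.2716, 0.0816]
tool_rot: [[0.312, 0.95, -0.0], [0.95, -0.312, -0.0], [-0.0, -0.0, -1.0]]
contact_force: [-3.8, -0.1, 9.5]
opening: 0.105
```

Call:
servo_tool([
  {"tx": 0.012,"ty": -0.004,"tz": 0,"ax": 0,"ay": 0,"az": 0,"jaw": 0},
  {"tx": 0.024,"ty": -0.008,"tz": 0,"ax": 0,"ay": 0,"az": 0,"jaw": 0},
  {"tx": 0.036,"ty": -0.012,"tz": 0,"ax": 0,"ay": 0,"az": 0,"jaw": 0},
  {"tx": 0.048,"ty": -0.016,"tz": 0,"ax": 0,"ay": 0,"az": 0,"jaw": 0},
  {"tx": 0.06,"ty": -0.0195,"tz": 0,"ax": 0,"ay": 0,"az": 0,"jaw": 0},
])

```text
time: 21.95
tool_pos: [0.5001, -0.2755, 0.0816]
tool_rot: [[0.312, 0.95, -0.0], [0.95, -0.312, -0.0], [-0.0, -0.0, -1.0]]
contact_force: [-3.3, -0.8, 9.6]
opening: 0.107
```

Call:
servo_tool([
  {"tx": 0.024,"ty": -0.008,"tz": 0,"ax": 0,"ay": 0,"az": 0,"jaw": 0},
  {"tx": 0.048,"ty": -0.016,"tz": 0,"ax": 0,"ay": 0,"az": 0,"jaw": 0},
  {"tx": 0.072,"ty": -0.0235,"tz": 0,"ax": 0,"ay": 0,"az": 0,"jaw": 0},
  {"tx": 0.096,"ty": -0.031,"tz": 0,"ax": 0,"ay": 0,"az": 0,"jaw": 0},
  {"tx": 0.12,"ty": -0.039,"tz": 0,"ax": 0,"ay": 0,"az": 0,"jaw": 0},
])

```text
time: 22.58
tool_pos: [0.5241, -0.2833, 0.0816]
tool_rot: [[0.312, 0.95, -0.0], [0.95, -0.312, -0.0], [-0.0, -0.0, -1.0]]
contact_force: [-3.8, -1.1, 9.4]
opening: 0.1
```

Call:
servo_tool([
  {"tx": 0.024,"ty": -0.008,"tz": 0,"ax": 0,"ay": 0,"az": 0,"jaw": 0},
  {"tx": 0.048,"ty": -0.016,"tz": 0,"ax": 0,"ay": 0,"az": 0,"jaw": 0},
  {"tx": 0.072,"ty": -0.0235,"tz": 0,"ax": 0,"ay": 0,"az": 0,"jaw": 0},
  {"tx": 0.096,"ty": -0.031,"tz": 0,"ax": 0,"ay": 0,"az": 0,"jaw": 0},
  {"tx": 0.12,"ty": -0.039,"tz": 0,"ax": 0,"ay": 0,"az": 0,"jaw": 0},
])

```text
time: 23.2
tool_pos: [0.5481, -0.2911, 0.0816]
tool_rot: [[0.313, 0.95, -0.0], [0.95, -0.313, -0.0], [-0.0, -0.0, -1.0]]
contact_force: [-3.5, -1.4, 10.0]
opening: 0.102
```

Call:
servo_tool([
  {"tx": 0.01,"ty": -0.003,"tz": 0,"ax": 0,"ay": 0,"az": 0,"jaw": 0},
  {"tx": 0.02,"ty": -0.0065,"tz": 0,"ax": 0,"ay": 0,"az": 0,"jaw": 0},
  {"tx": 0.03,"ty": -0.01,"tz": 0,"ax": 0,"ay": 0,"az": 0,"jaw": 0},
  {"tx": 0.04,"ty": -0.013,"tz": 0,"ax": 0,"ay": 0,"az": 0,"jaw": 0},
  {"tx": 0.048,"ty": -0.016,"tz": 0,"ax": 0,"ay": 0,"az": 0,"jaw": 0},
])

```text
time: 23.82
tool_pos: [0.5577, -0.2943, 0.0816]
tool_rot: [[0.313, 0.95, -0.0], [0.95, -0.313, -0.0], [-0.0, -0.0, -1.0]]
contact_force: [-2.0, -0.0, 8.6]
opening: 0.108
```

Call:
servo_tool([
  {"tx": 0.007,"ty": -0.002,"tz": 0,"ax": 0,"ay": 0,"az": 0,"jaw": 0},
  {"tx": 0.014,"ty": -0.0045,"tz": 0,"ax": 0,"ay": 0,"az": 0,"jaw": 0},
  {"tx": 0.021,"ty": -0.007,"tz": 0,"ax": 0,"ay": 0,"az": 0,"jaw": 0},
])

```text
time: 24.2
tool_pos: [0.5618, -0.2957, 0.0816]
tool_rot: [[0.313, 0.95, -0.0], [0.95, -0.313, -0.0], [-0.0, -0.0, -1.0]]
contact_force: [-1.9, 0.1, 9.4]
opening: 0.106
```

Call:
servo_tool([
  {"tx": 0.007,"ty": -0.002,"tz": 0,"ax": 0,"ay": 0,"az": 0,"jaw": 0},
  {"tx": 0.014,"ty": -0.0045,"tz": 0,"ax": 0,"ay": 0,"az": 0,"jaw": 0},
  {"tx": 0.021,"ty": -0.007,"tz": 0,"ax": 0,"ay": 0,"az": 0,"jaw": 0},
])

```text
time: 24.58
tool_pos: [0.565, -0.2966, 0.0816]
tool_rot: [[0.312, 0.95, -0.002], [0.95, -0.312, 0.001], [0.0, -0.003, -1.0]]
contact_force: [-14.7, 2.6, 19.6]
opening: 0.111
```

Call:
servo_tool([
  {"tx": 0.005,"ty": -0.0015,"tz": 0,"ax": 0,"ay": 0,"az": 0,"jaw": 0},
  {"tx": 0.005,"ty": -0.0015,"tz": 0,"ax": 0,"ay": 0,"az": 0,"jaw": 0},
])

```text
time: 24.82
tool_pos: [0.565, -0.2966, 0.0816]
tool_rot: [[0.312, 0.95, -0.004], [0.95, -0.312, 0.002], [0.0, -0.004, -1.0]]
contact_force: [-16.5, 1.7, 19.7]
opening: 0.102
```

Call:
servo_tool([
  {"tx": 0.005,"ty": -0.0015,"tz": 0,"ax": 0,"ay": 0,"az": 0,"jaw": 0},
  {"tx": 0.005,"ty": -0.0015,"tz": 0,"ax": 0,"ay": 0,"az": 0,"jaw": 0},
  {"tx": 0.005,"ty": -0.0015,"tz": 0,"ax": 0,"ay": 0,"az": 0,"jaw": 0},
])

```text
time: 25.2
tool_pos: [0.565, -0.2966, 0.0815]
tool_rot: [[0.312, 0.95, -0.006], [0.95, -0.312, 0.002], [0.0, -0.006, -1.0]]
contact_force: [-22.1, 3.4, 24.9]
opening: 0.104
```

The carriage has travelled 116 mm. The force rises from about 2 N to 22 N with no further motion, and the hood and gripper are well clear of each other, so this is the stop. I unload, open and lift away.

Call:
servo_tool([
  {"tx": -0.006,"ty": 0.002,"tz": 0,"ax": 0,"ay": 0,"az": 0,"jaw": 0},
  {"tx": -0.012,"ty": 0.004,"tz": 0,"ax": 0,"ay": 0,"az": 0,"jaw": 0},
  {"tx": -0.012,"ty": 0.004,"tz": 0,"ax": 0,"ay": 0,"az": 0,"jaw": 0},
], force=40)

```text
time: 25.58
tool_pos: [0.5649, -0.2966, 0.0816]
tool_rot: [[0.312, 0.95, -0.001], [0.95, -0.312, 0.0], [-0.0, -0.001, -1.0]]
contact_force: [-7.9, 1.0, 12.7]
opening: 0.102
```

Call:
servo_tool([
  {"tx": 0,"ty": 0,"tz": 0,"ax": 0,"ay": 0,"az": 0,"jaw": 0.2},
  {"tx": -0.003,"ty": 0.001,"tz": 0,"ax": 0,"ay": 0,"az": 0,"jaw": 0.35},
  {"tx": -0.003,"ty": 0.001,"tz": 0,"ax": 0,"ay": 0,"az": 0,"jaw": 0.5},
  {"tx": -0.003,"ty": 0.001,"tz": 0,"ax": 0,"ay": 0,"az": 0,"jaw": 0.5},
])

```text
time: 26.08
tool_pos: [0.5652, -0.2965, 0.0812]
tool_rot: [[0.313, 0.95, -0.0], [0.95, -0.313, 0.0], [0.0, -0.0, -1.0]]
contact_force: [-0.2, -0.6, 0.2]
opening: 0.503
```

```bash
python3 - <<'E'
from h import *
s=status.read_state(); print(s["time"],s["tool_pos"],s["contact_force"],s["opening"])
c=cam("wrist")
im,d=get_image("wrist"); save("w11",im); np.savez("pics/w11.npz",im=im,d=d,K=c[0],R=c[1],t=c[2])
E
```

```text
26.075 [ 0.5652114  -0.29651874  0.08117515] [-0.16450142 -0.59665798  0.17643331] 0.5028185963384866
```

View pics/w11.png

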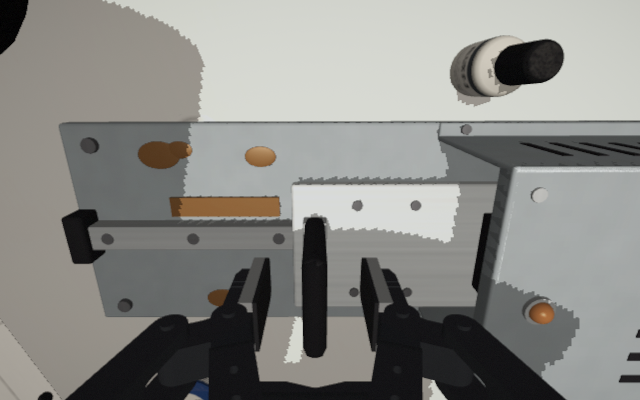

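The picture shows the handle at (315,287) standing free and centred between the open fingers. The carriage plate now runs under the hood. Lifting clear.

Call:
servo_tool([
  {"tx": 0,"ty": 0,"tz": 0.1,"ax": 0,"ay": 0,"az": 0,"jaw": 0.5},
  {"tx": 0,"ty": 0,"tz": 0.3,"ax": 0,"ay": 0,"az": 0,"jaw": 0.5},
  {"tx": 0,"ty": 0,"tz": 0.6,"ax": 0,"ay": 0,"az": 0,"jaw": 0.5},
  {"tx": 0,"ty": 0,"tz": 0.8,"ax": 0,"ay": 0,"az": 0,"jaw": 0.5},
  {"tx": 0,"ty": 0,"tz": 0.8,"ax": 0,"ay": 0,"az": 0,"jaw": 0.5},
])

```text
time: 26.75
tool_pos: [0.5668, -0.2975, 0.2464]
tool_rot: [[0.313, 0.95, 0.006], [0.95, -0.313, -0.004], [-0.002, 0.007, -1.0]]
contact_force: [0.4, -0.4, -0.3]
opening: 0.503
```

Call:
servo_tool([
  {"tx": -0.2,"ty": 0,"tz": 0.2,"ax": 0,"ay": -0.05,"az": 0,"jaw": 0.5},
  {"tx": -0.4,"ty": 0.1,"tz": 0.4,"ax": 0,"ay": -0.1,"az": 0,"jaw": 0.5},
  {"tx": -0.5,"ty": 0.1,"tz": 0.5,"ax": 0,"ay": -0.15,"az": 0,"jaw": 0.5},
  {"tx": -0.5,"ty": 0.1,"tz": 0.5,"ax": 0,"ay": -0.2,"az": 0,"jaw": 0.5},
  {"tx": -0.5,"ty": 0.1,"tz": 0.5,"ax": 0,"ay": -0.2,"az": 0,"jaw": 0.5},
])

```text
time: 27.38
tool_pos: [0.4636, -0.2763, 0.3413]
tool_rot: [[0.29, 0.874, 0.389], [0.949, -0.315, -0.0], [0.122, 0.369, -0.921]]
contact_force: [-0.0, 0.5, 0.5]
opening: 0.497
```

```bash
python3 - <<'E'
from h import *
s=status.read_state(); print(s["time"],s["tool_pos"],s["contact_force"],s["opening"])
for n in("wrist","scene","top"):
    c=cam(n); im,d=get_image(n); save(n+"12",im); np.savez("pics/%s12.npz"%n,im=im,d=d,K=c[0],R=c[1],t=c[2])
c=cam("top")
E
```

```text
27.375 [ 0.46359143 -0.27631101  0.34130094] [-0.04227823  0.50181361  0.45029193] 0.49722323431233056
```

View pics/wrist12.png

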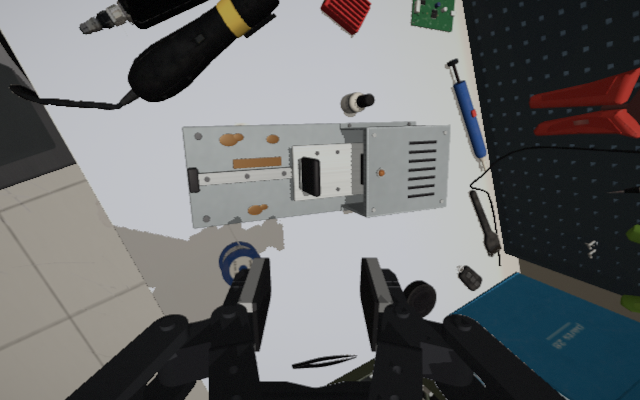

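View pics/top12.png

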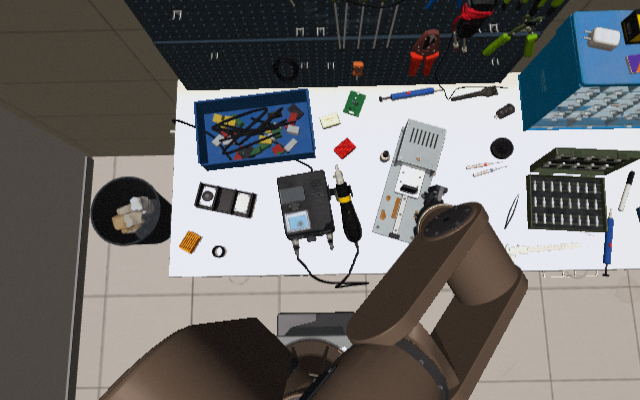

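View pics/scene12.png

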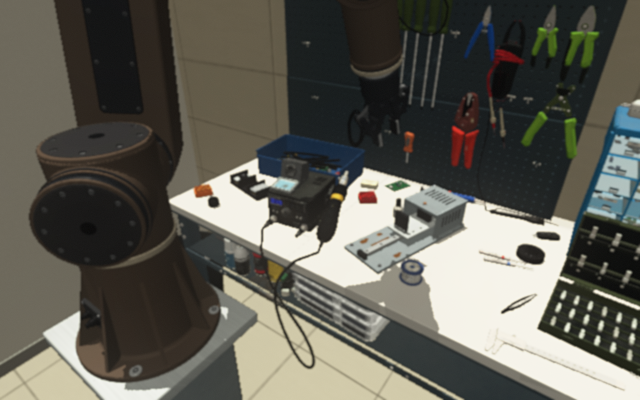

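```bash
python3 - <<'E'
from h import *
a=np.radians(-18.0); ex=np.array([np.cos(a),np.sin(a)]); ey=np.array([-ex[1],ex[0]]); N0=np.array([0.5795,-0.3011])
z=np.load("pics/wrist12.npz"); c=(z["K"],z["R"],z["t"]); P=cloud(c,z["d"])
q=(P[...,2]>0.086)&(P[...,2]<0.098)&(np.hypot(P[...,0]-.565,P[...,1]+.297)<0.04)
pp=P[q]; x=(pp[:,:2]-N0)@ex; print("handle x'",np.percentile(x,[2,50,98]),len(pp))
z=np.load("pics/scene12.npz"); im=z["im"]; save("cs12",cv2.resize(im[175:275,340:480],None,fx=5.5,fy=5.5,interpolation=cv2.INTER_CUBIC))
c=cam("scene"); P=cloud(c,z["d"])
nest=N0+0.116*ex
X=(P[...,:2]-nest)@ex; Y=(P[...,:2]-nest)@ey
q=(np.abs(X)<0.05)&(np.abs(Y)<0.03)&(P[...,2]<0.08)&(P[...,2]>0.03); v,u=np.where(q)
print(len(v)); 
for i in range(0,len(v),max(1,len(v)//25)): print(u[i],v[i],(X[v[i],u[i]]*1000).round(),(Y[v[i],u[i]]*1000).round(),(P[v[i],u[i],2]*1000).round(1),im[v[i],u[i]])
A=np.load("pics/top0.npz"); B=np.load("pics/top12.npz")
d=np.abs(A["im"].astype(int)-B["im"]).max(-1)
for n,(r0,r1,c0,c1) in dict(tray=(180,222,190,262),loupe=(242,260,210,230),bottle=(148,164,377,393),reel=(220,243,426,450)).items(): print(n,(d[r0:r1,c0:c1]>60).sum())
E
```

```text
handle x' [-0.0195696  -0.01610182 -0.01066702] 312
190
418 208 -44.0 19.0 63.5 [60 60 58]
421 210 -44.0 7.0 62.4 [52 51 49]
422 211 -45.0 3.0 61.3 [47 47 44]
421 212 -46.0 5.0 57.2 [39 38 34]
419 213 -43.0 14.0 48.9 [38 36 33]
426 213 -45.0 -11.0 62.2 [49 49 46]
420 214 -44.0 9.0 48.2 [39 37 34]
427 214 -41.0 -12.0 57.9 [44 43 41]
418 215 -42.0 17.0 40.2 [39 38 35]
425 215 -43.0 -8.0 53.0 [40 39 35]
414 216 -49.0 25.0 35.6 [130 132 124]
421 216 -41.0 7.0 41.1 [39 37 34]
428 216 -43.0 -18.0 54.8 [39 37 35]
417 217 -45.0 17.0 34.0 [105 105  99]
424 217 -45.0 -6.0 46.5 [39 37 34]
431 217 -34.0 -21.0 50.0 [62 61 57]
420 218 -41.0 9.0 33.6 [87 87 82]
427 218 -43.0 -15.0 47.1 [39 37 34]
434 218 -18.0 -21.0 40.4 [111 112 105]
424 219 -43.0 -6.0 38.6 [49 48 44]
431 219 -35.0 -23.0 44.6 [70 69 65]
424 220 -46.0 -9.0 38.0 [77 77 73]
431 220 -34.0 -23.0 41.0 [80 80 75]
424 221 -47.0 -10.0 35.7 [106 106  99]
431 221 -31.0 -21.0 35.3 [100 101  95]
426 222 -45.0 -16.0 34.7 [102 102  96]
434 222 -27.0 -29.0 34.8 [117 118 111]
429 224 -46.0 -27.0 34.7 [129 130 122]
tray 176
loupe 0
bottle 0
reel 530
```

View pics/cs12.png

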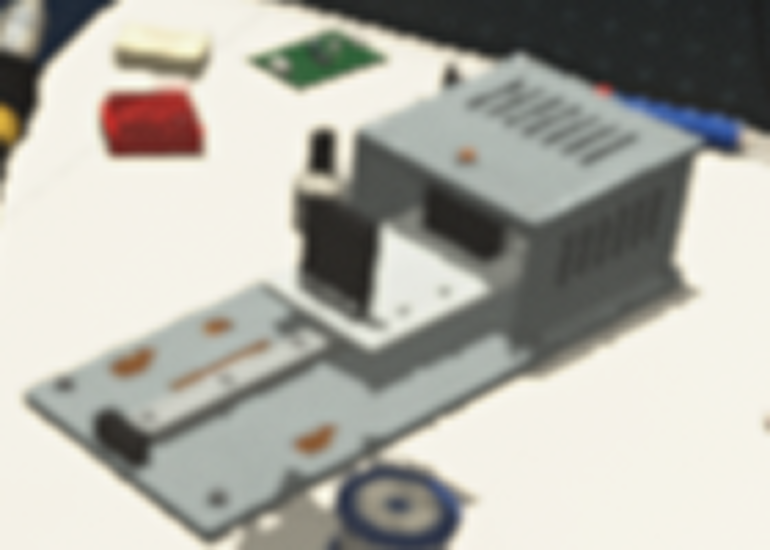

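The handle rests at x' ≈ −16 mm, about 116 mm on from its start, and the rear block sits inside the mouth. The reel's change in the top view is only the arm covering it; in the scene view it is still at (411,271). Nothing is touching the robot.

```bash
python3 - <<'E'
from h import *
s=status.read_state(); print(s["time"],s["contact_force"],np.abs(s["joint_vel"]).max())
print(manip.hand_in())
E
```

```text
27.525 [-0.29059762 -0.48381301 -0.61680229] 0.010083108668977919
the job is handed in; nothing more can be done
None
```

The finned module is in the carriage nest and the carriage is pushed home against the stop in the hood. I handed the job in at 27.5 s; no verdict was reported.

- **Loading:** I lifted the module from the middle bay by its ends and set it on clear bench. I regripped it by its long sides, because no finger fits at the contact blocks, and set it into the nest at about 8 N. The wrist view and depth then showed it flat, with fin tops at 63 mm, and centred between the blocks.
- **Pushing:** I pinched the handle from above so the carriage could not run ahead. It broke free early and ran at about 3 N. After 116 mm of travel the force rose to 22 N with no further motion, which I took as the stop. I unloaded, opened and lifted clear, and the handle was still at 116 mm.
- **Last checks:** The wrist force was near zero. The tray changed only where the module left it, and the loupe and flux bottle had not moved in the top view. There the arm hid the reel, so I judged it unmoved from the scene view.
- **Limits and disagreements:** I could not see the module itself inside the hood, only the rear contact block. The first top-view tray position was about 5 mm off the wrist view, so I used the wrist view.

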